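# Snap the water filter's outlet clamp shut with pliers

## Robot

A 6-joint arm with a two-finger parallel gripper is mounted at the origin on a cart in front of the work surface, level with it; the furniture and walls round the work are solid. World frame = base frame: x ahead of the robot, y to its left, z up, the work surface at z = 0. Lengths are in mm, angles in rad, forces in N, time in s.
With the tool pointing down it reaches from about 350 to 975 mm from the base axis. Payload 7.1 kg.
Tool frame: the origin (TCP) lies at the very end of the fingers, on their centre line; the grasp point (between the pads) lies 19 mm behind it; x points along the fingers, z is the direction in which the jaws open and shut, and the axes are right-handed (so a half turn about x gives the same grasp; the last joint's range is limited). The gripper opens to 88 mm and grips with 3 to 60 N. Pads are 20 mm wide; open, the fingers measure 115 mm over their backs; the gripper's body (75 mm by 178 mm) begins 61 mm behind the grasp point.
Start: joints at [1.291, 0.423, 1.63, -0, 1.089, -0.019], TCP at [161.127, 603.857, 222.675] pointing down, gripper open.
Joint ranges: [-3, 3], [-0.9, 2.11], [0.09, 2.58], [-1.31, 4.45], [0.11, 2.69], [-2.54, 2.54]. Speed limits (rad/s): [2.39, 2.39, 3.01, 3.14, 3.14, 3.14].

## Interface

Orientations are given as a rotation vector (axis times angle).
In Python, from workcell import * gives the robot as it stands.
- The arm moves only by the shell command python3 -m crank 'ROWS'. ROWS is JSON, a list of rows, each a list of 3 entries, a list of its own where there are three numbers: the shift along the tool's x, y, z in cm, then the turn, a rotation vector about the tool's x, y, z in degrees, then the finger opening in cm, from 0 to 8.78. In form: [[[dx, dy, dz], [rx, ry, rz], claw], ...]. A call has 1 to 5 rows; each row shifts and turns the commanded pose from where the row before left it, along the tool's axes as they then stand; what a row does not reach is not made up. A row lasts 1/8 s, in which the tool goes at most 62.5 mm and 10.7 degrees, less where a joint would pass 70% of its speed; a pose out of reach is approached as far as the arm can. A call with a gripper value outside its range is refused whole. The fingers move at their own pace and stop on an object; the grip force is fixed at half the most. Time passes only in rows, so rows that do not move let the fingers close. It gives the time, the measured TCP pose, the force and the opening at its end, in the units of the state.
- get_obs(): the state, without advancing time (a new reading comes with each control period).
- get_image(name): name is "scene" or "top"; returns a dict with "pixels" (420x560x3 uint8, red, green, blue), "mtx" (3x3 intrinsics, pixels), "view" (4x4, takes a point from world to camera coordinates). Camera axes: x right, y down, z forward; pixel columns grow to the right and rows downward; lengths in mm; the calibration is good to about 2 mm. A picture is of the moment at which its call begins. There is no depth.
- close_job(): hands the job in, once; it reports no verdict.
The state is a dict: "t": time; "qpos": joint angles; "qvel": joint speeds; "joint_torque": joint torques, N m; "ee_pos": TCP position; "orientation": TCP orientation; "ft_force": force on the tool from outside, world axes, zero at the start; "moment": the same for the moment, N m; "width": finger opening in mm.
Only numpy, scipy, OpenCV 4.12 (cv2) and the standard library are available. Lean on these libraries where they do the work, as an engineer would, in place of code of your own. Each camera call takes 0.05 s, during which the arm holds its last target.

## Task

The coffee counter's water filter has a new cartridge, but the snap clamp on its outlet pipe still gapes, its two ears standing up apart: pick up the pliers across the handles, let them swing down so that they hang jaws down, bring the jaws down over the two ears and squeeze gently, just until the clamp clicks and stays shut, for its plastic cracks if it is crushed. Touch the clamp with the pliers only. Then put the pliers in the empty basket beside the filter and leave everything else where it stands.

Things in the scene. Friction and masses are not known exactly. Their poses are not given: they have to be found in the camera images.
- pliers_pivot (a point): rivet of the pliers, half-way up their 14 mm thickness. Spring-opened pincer pliers, steel jaws, round smooth dark grips of 14 mm diameter, lying flat and fully open on the counter right of the filter; about 0.23 kg, centre of mass at the rivet. x points from the handles to the jaws, z up, y is the line along which they open
- pliers_grip (a point): point mid-way between the two handles, 70 mm behind the rivet (along -x), 7 mm over the counter, where the handles are widest: 62 mm over their outsides when open. The handles end 87 mm behind the rivet. Lifted by a light pinch across the handles here, the pliers turn easily about the line between the pads: the jaws swing down and hang
- jaw_tips (a point): point mid-way between the two jaw tips, 52 mm ahead of the rivet (along +x). The tips are round noses of 4 mm radius about z, so the jaws end 56 mm ahead of the rivet; inside, the tips stand 44 mm apart when open; the bowed jaws measure 74 mm over all. Hanging from a pinch, the pliers may sit a few degrees askew, so that the tips are some mm to one side
- pliers_half (a joint): how far the pliers are squeezed, rad: 0 fully open (62 mm over the handles at pliers_grip, tips 44 mm apart), 0.23 (46 mm, tips 32 mm), 0.41 (32 mm, tips 22 mm), 0.46 is their stop. Their own spring pushes each handle out with 6 N when open, 10 N when shut
- filter_unit: the water filter, fixed: grey base 275 x 88 x 8 mm, origin under its centre, x along the cartridge and away from the robot. White cartridge of 58 mm diameter lying level, axis 62 mm over the counter, a steel pipe joined to each end by a black two-half ring clamp. The clamp at the far end is shut already; the one at the near end, 85 mm before the origin, is the open one
- ear_a (a point): middle of the outer face of one ear of the open clamp. The ears stand up from the ring, plates 6 mm thick, 20 mm wide along the pipe; this point is about 95 mm over the counter, 13 mm under the ear's top edge and 13 mm over the ledge at its foot. The ledges stick out 14 mm: jaw tips let down outside the ears come to rest on them
- ear_b (a point): the like point on the other ear, on the hinged half: the line from ear_b to ear_a is the line to squeeze along, and half-way is the middle of the gap. The outer faces are about 33 mm apart open, 22 mm shut. The whole clamp turns a little on the pipe (0.03 N m of friction), so it centres itself between the jaws
- clamp_jaw (a joint): how far the clamp gapes, rad: 0.20 open, about 0 latched, -0.03 pressed to its stop. It is hinged under the pipe and sprung open; a spring pawl snaps over its toothed tongue as it shuts. The squeeze rises to about 15 N on the ears (20 N on each handle), falls by 5 N or more at the click, then rises steeply. Over 50 N on an ear (45 N on each handle) cracks it
- basket: dark woven oval bread basket, empty, 174 x 266 mm at the rim and 75 to 89 mm tall, standing fixed on the counter left of the filter; origin at the centre of its underside, floor 6 mm up and 122 x 194 mm, long side along its y
- sugar_jar: bystander: glass sugar dispenser with chrome spout, 69 across, 121 tall (mm); origin at the centre of its underside
- sugar_bowl: bystander: small glass bowl with sugar cubes, 77 across, 54 tall (mm); origin at the centre of its underside
- teaspoon: bystander: steel teaspoon lying flat, 29 x 132 x 10 (mm); origin at the centre of its underside
Things that resemble listed ones, but are neither listed nor needed, are in the scene too. Several things look just like the part that bears pliers_pivot: the one meant starts farthest to the robot's left.

How it is judged:
By the outcome, as a careful person would: the job done as asked, in the order asked, and still so for the second after the job is handed in, with the robot touching nothing.
It also fails if it takes over 58 s, if anything falls off the work surface, if the arm or the gripper's body presses on something with over 40 N, if the wrist force passes 120 N, or if a joint passes its speed limit or range.

## Working session

There is one attempt and no reset: what is moved stays moved. The work goes in short steps, Python scripts to look and compute and a shell command to move; the robot and the scene stay as the last step left them, time stands still between calls to the robot, and variables do not carry over. Pictures are saved under pics/ and viewed, and the job is handed in when it is done.

```bash
ls; mkdir -p pics
cat > h.py <<'E'
from workcell import *
import numpy as np, cv2
from scipy.spatial.transform import Rotation as R
def snap(n,f):
    im=get_image(n); p=np.array(im["pixels"]); cv2.imwrite(f,p[:,:,::-1]); 
    np.savez(f[:-4]+'.npz',pixels=p,mtx=np.array(im["mtx"]),view=np.array(im["view"])); return im
def ray(im,u,v):
    V=np.array(im["view"]);K=np.array(im["mtx"])
    d=V[:3,:3].T@np.linalg.solve(K,[u,v,1.]); o=-V[:3,:3].T@V[:3,3]; return o,d
def onz(im,u,v,z):
    o,d=ray(im,u,v); return o+d*(z-o[2])/d[2]
def proj(im,p):
    V=np.array(im["view"]);K=np.array(im["mtx"]); c=K@(V[:3,:3]@np.array(p)+V[:3,3]); return c[:2]/c[2]
E
python3 - <<'E'
from h import *
for n in("scene","top"):
    im=snap(n,f"pics/{n}0.png"); V=np.array(im["view"]); print(n,-V[:3,:3].T@V[:3,3],V[2,:3],im["mtx"][0])
print(get_obs())
E
```

```text
pics
scene [ -298.57853668 -1000.07688999   715.41726916] [ 0.60484786  0.63011797 -0.48693984] [441.94084067   0.         278.7004138 ]
top [ 196.10389382 -181.58289346 1591.52134477] [ 0.19550616  0.00836507 -0.9806668 ] [459.96522313   0.         277.87520806]
{'t': 0.1, 'qpos': array([ 1.29100229e+00,  4.23726037e-01,  1.63057904e+00,  1.95108272e-05,
        1.08862614e+00, -1.89748564e-02]), 'qvel': array([-0.00024083, -0.00137714, -0.00099734,  0.00045174,  0.00309276,
       -0.00025148]), 'joint_torque': array([-1.96866049e-04, -5.45616460e+01, -2.74324018e+01,  6.46028691e-02,
        1.87320571e-02, -5.67540451e-05]), 'ee_pos': array([160.98945976, 603.4027204 , 222.01697814]), 'orientation': array([-1.01575128,  1.32248114,  1.01444948]), 'ft_force': array([ 0.2875567 , -0.0604753 , -0.52163245]), 'moment': array([ 0.0093902 ,  0.00150833, -0.01207752]), 'width': 87.76556355827296}
```

View pics/scene0.png

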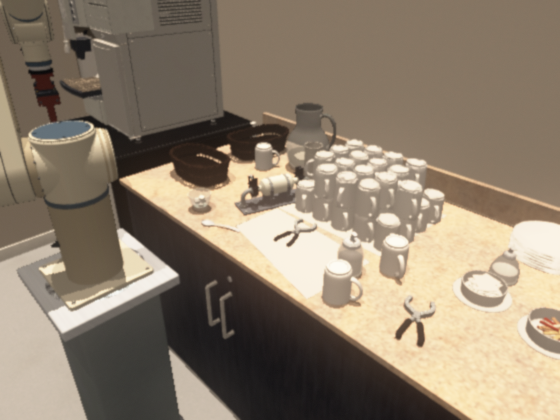

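View pics/top0.png

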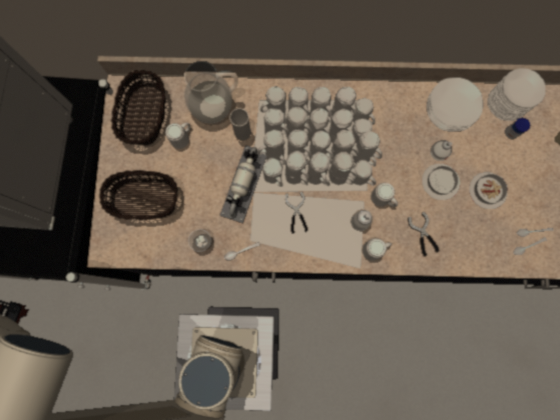

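Run:
```python
import cv2
a=cv2.imread('pics/top0.png'); b=cv2.imread('pics/scene0.png')
cv2.imwrite('pics/z1.png',cv2.convertScaleAbs(cv2.resize(a[140:270,205:325],None,fx=5,fy=4.6,interpolation=cv2.INTER_CUBIC),alpha=1.5))
cv2.imwrite('pics/z2.png',cv2.resize(b[150:260,180:330],None,fx=5,fy=5,interpolation=cv2.INTER_CUBIC))
```

```text
(no output)
```

View pics/z1.png

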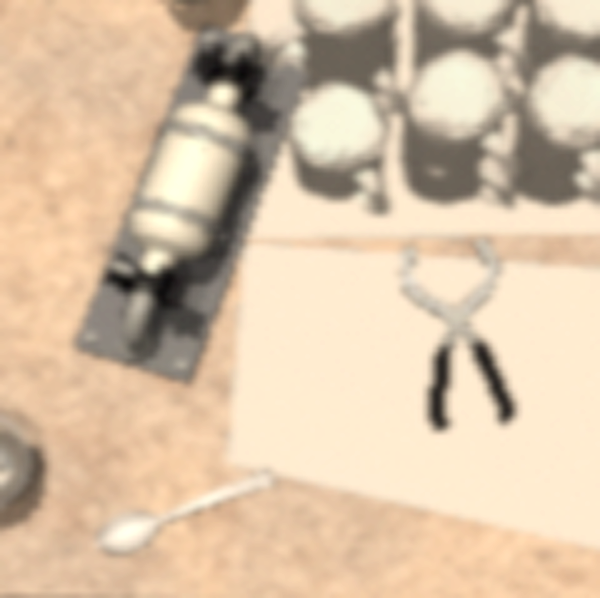

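View pics/z2.png

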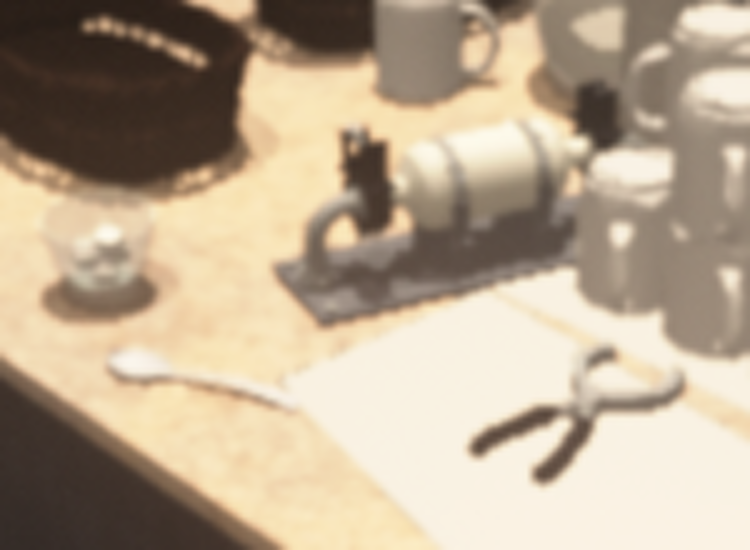

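```bash
cat >> h.py <<'E'
def load(f):
    d=np.load(f); return {k:d[k] for k in d.files}
E
python3 - <<'E'
from h import *
for n,(u0,u1,v0,v1),th in(("top",(285,315,205,240),70),("scene",(270,310,225,250),95)):
    im=load(f"pics/{n}0.npz"); p=im["pixels"].astype(float); g=p.max(2)
    sub=g[v0:v1,u0:u1]; print(n,sub.min(),np.median(sub))
    m=(sub<th).astype(np.uint8); k,l,s,c=cv2.connectedComponentsWithStats(m)
    for i in range(1,k):
        if s[i,4]<8: continue
        vv,uu=np.nonzero(l==i); 
        P=np.array([onz(im,u0+a,v0+b,7)[:2] for a,b in zip(uu,vv)])
        ct=P.mean(0); w,E=np.linalg.eigh(np.cov(P.T)); e=E[:,1]*np.sign(E[0,1]); t=(P-ct)@e
        print(s[i,4],'c',ct.round(1),'dir',np.degrees(np.arctan2(e[1],e[0])).round(1),'ends',(ct+e*t.min()).round(1),(ct+e*t.max()).round(1),'width',np.sqrt(12*w).round(1))
# hand-picked rest
im=load("pics/top0.npz")
z=lambda x,y:(205+x/5-.4,140+y/4.6-.4)
for nm,x,y,h in(("pivot",458,326,7),("tipL",410,250,7),("tipR",487,245,7),("baseNearL",78,348,8),("baseNearR",190,382,8),("baseFarL",200,30,8)):
    print(nm,onz(im,*z(x,y),h).round(1))
E
```

```text
top 28.0 171.0
34 c [ 462.4 -219.4] dir -2.1 ends [ 436.4 -218.4] [ 493.1 -220.5] width [ 8.2 57.6]
38 c [ 472.  -257.8] dir 21.6 ends [ 444.9 -268.5] [ 497.9 -247.6] width [ 8.3 59.9]
scene 96.0 249.0
pivot [ 513.1 -232.4    7. ]
tipL [ 571.9 -197.4    7. ]
tipR [ 577.2 -251.8    7. ]
baseNearL [489.4  33.6   8. ]
baseNearR [465. -46.   8.]
baseFarL [745.4 -42.    8. ]
```

Run:
```python
from h import *
im=load("pics/scene0.npz"); g=im["pixels"].max(2)
u0,u1,v0,v1=270,312,215,252
for th in (130,150):
    sub=g[v0:v1,u0:u1]
    m=(sub<th).astype(np.uint8); k,l,s,c=cv2.connectedComponentsWithStats(m)
    for i in range(1,k):
        if s[i,4]<8: continue
        vv,uu=np.nonzero(l==i)
        P=np.array([onz(im,u0+a,v0+b,7)[:2] for a,b in zip(uu,vv)])
        ct=P.mean(0); w,E=np.linalg.eigh(np.cov(P.T)); e=E[:,1]*np.sign(E[0,1]); t=(P-ct)@e
        print(th,s[i,4],'c',ct.round(1),'dir',np.degrees(np.arctan2(e[1],e[0])).round(1),'ends',(ct+e*t.min()).round(1),(ct+e*t.max()).round(1),'width',np.sqrt(12*w).round(1))
z=lambda x,y:(180+x/5-.4,150+y/5-.4)
for nm,x,y,h in(("pivot",582,400,7),("tipL",603,352,7),("tipR",675,378,7),("baseNearL",278,268,8),("baseNearR",322,322,8)):
    print(nm,onz(im,*z(x,y),h).round(1))
t=load("pics/top0.npz")
def view(im,box,f,name):
    u0,u1,v0,v1=box; cv2.imwrite(name,cv2.convertScaleAbs(cv2.resize(im["pixels"][v0:v1,u0:u1,::-1].copy(),None,fx=f,fy=f,interpolation=cv2.INTER_CUBIC),alpha=1.6))
view(t,(215,275,145,225),7.5,'pics/z3.png'); view(im,(230,310,160,220),9,'pics/z4.png')
```

```text
130 40 c [ 467.3 -217.2] dir -3.2 ends [ 435.1 -215.4] [ 496.9 -218.8] width [11.1 60.4]
130 36 c [ 473.7 -254.5] dir 21.0 ends [ 444.3 -265.8] [ 504.2 -242.8] width [ 9.3 70.6]
150 24 c [ 535.8 -245.2] dir -36.6 ends [ 520.9 -234.2] [ 551.2 -256.7] width [10.5 38.2]
150 54 c [ 467.1 -217.6] dir -3.1 ends [ 435.1 -215.9] [ 499.1 -219.4] width [14.1 63.2]
150 53 c [ 474.5 -253.6] dir 24.8 ends [ 444.  -267.6] [ 510.5 -236.9] width [13.2 74.8]
pivot [ 519.4 -223.4    7. ]
tipL [ 569.1 -193.1    7. ]
tipR [ 578.7 -244.9    7. ]
baseNearL [489.5  30.    8. ]
baseNearR [464.9 -45.2   8. ]
```

View pics/z3.png

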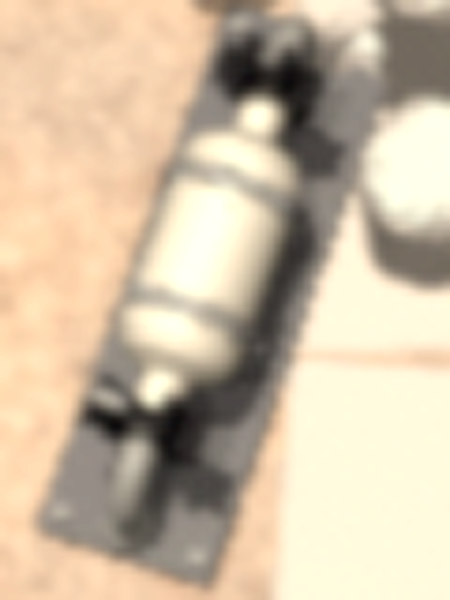

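View pics/z4.png

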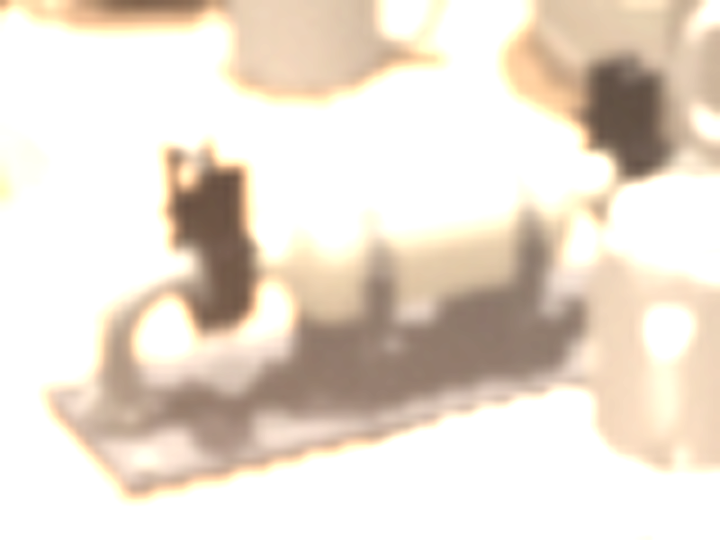

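Run:
```python
from h import *
t=load("pics/top0.npz"); s=load("pics/scene0.npz")
c=np.array([527,-22,0.]); e=np.array([.292,.956,0]); f=np.array([.956,-.292,0]);Z=np.array([0,0,1.])
for im,(u0,u1,v0,v1),k,n in((t,(220,250,180,212),18,'z5'),(s,(240,270,170,203),18,'z6')):
    g=cv2.convertScaleAbs(cv2.resize(im["pixels"][v0:v1,u0:u1,::-1].copy(),None,fx=k,fy=k,interpolation=cv2.INTER_CUBIC),alpha=2.2 if n=='z5' else 1)
    def d(p,col,r=3):
        u=(proj(im,p)-[u0,v0]+.5)*k; cv2.circle(g,tuple(int(x) for x in u),r,col,-1)
    for y in (-16.5,16.5):
        for x in(-10,10):
            for z in (82,108): d(c+e*y+f*x+Z*z,(0,0,255) if y<0 else (0,255,0))
    for x in np.arange(-50,20,5): d(c+f*x+Z*62,(255,0,0),2)
    cv2.imwrite(f'pics/{n}.png',g)
a=cv2.imread('pics/z5.png');b=cv2.imread('pics/z6.png')
H=max(a.shape[0],b.shape[0]); 
pad=lambda q:cv2.copyMakeBorder(q,0,H-q.shape[0],0,0,cv2.BORDER_CONSTANT)
j=np.hstack([pad(a),pad(b)]); j=cv2.resize(j,None,fx=.74,fy=.74); print(j.shape); cv2.imwrite('pics/z56.png',j)
```

```text
(440, 799, 3)
```

View pics/z56.png

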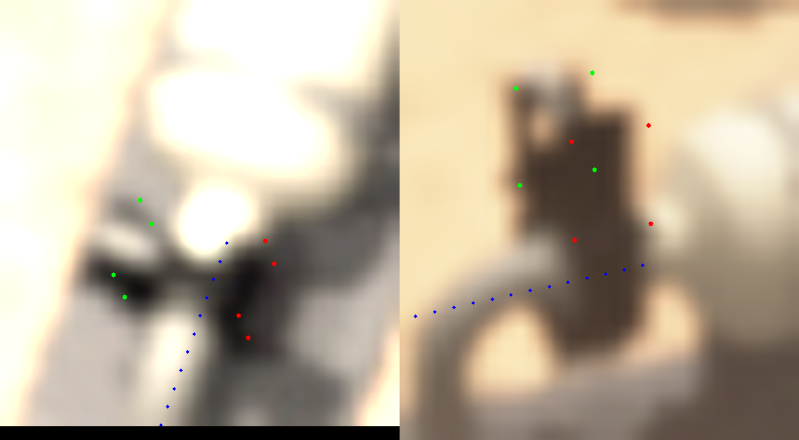

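Run:
```python
from h import *
t=load("pics/top0.npz"); s=load("pics/scene0.npz")
o=[]
for im,(u0,u1,v0,v1),al in((t,(226,248,186,212),2.5),(s,(244,266,172,198),1.6)):
    g=cv2.resize(im["pixels"][v0:v1,u0:u1,::-1].copy(),None,fx=18,fy=18,interpolation=cv2.INTER_NEAREST).astype(float)
    g=255*(np.clip(g*al/255,0,1))**.6
    for i in range(0,u1-u0,2): cv2.putText(g,str(u0+i),(i*18,8),0,.3,(0,0,255))
    for i in range(0,v1-v0,2): cv2.putText(g,str(v0+i),(0,i*18+12),0,.3,(0,0,255))
    o.append(g)
cv2.imwrite('pics/z7.png',np.hstack(o))
```

```text
[ WARN:0@0.103] global loadsave.cpp:1063 imwrite_ Unsupported depth image for selected encoder is fallbacked to CV_8U.
```

View pics/z7.png

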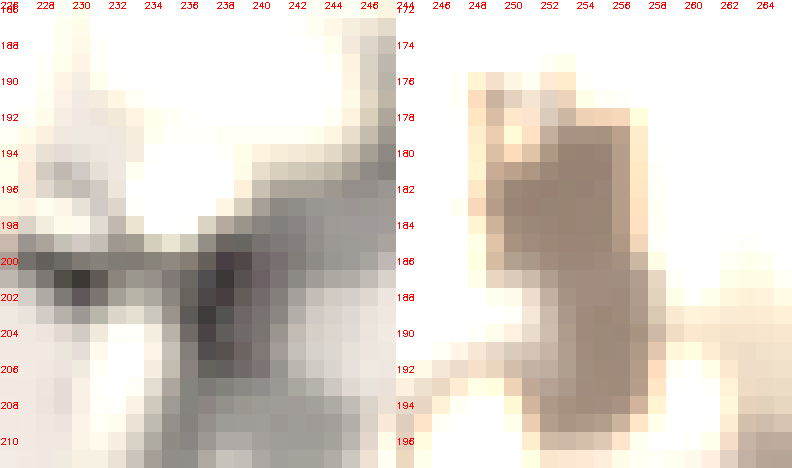

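```bash
cat >> h.py <<'E'
def plan(p,yaw):
    """yaw deg of jaw line d=(cos,sin); tool down"""
    o=get_obs(); A=R.from_rotvec(o["orientation"])
    best=None
    for s in(0,180):
        a=np.radians(yaw+s); d=np.array([np.cos(a),np.sin(a),0]); x=np.array([0,0,-1.])
        B=R.from_matrix(np.c_[x,np.cross(d,x),d]); rv=(A.inv()*B).as_rotvec(degrees=True)
        if best is None or np.linalg.norm(rv)<np.linalg.norm(best[0]): best=(rv,B)
    rv,B=best; D=np.array(p)-o["ee_pos"]
    print("t",o["t"],"pos",o["ee_pos"].round(1),"q",o["qpos"].round(2),"w",round(o["width"],1),"F",o["ft_force"].round(1))
    print("turn",rv.round(1),"| shift now-axes cm",(A.inv().apply(D)/10).round(2),"| shift target-axes cm",(B.inv().apply(D)/10).round(2))
    print("tool axes x,y,z:",A.as_matrix().T.round(2).tolist())
E
python3 -c "
from h import *
plan([453,-240,100],99); plan([453,-240,100],279)"
```

```text
t 0.1 pos [161.  603.4 222. ] q [ 1.29  0.42  1.63  0.    1.09 -0.02] w 87.8 F [ 0.3 -0.1 -0.5]
turn [-23.9  -0.1  -0. ] | shift now-axes cm [ 12.3  -49.96 -73.94] | shift target-axes cm [ 12.2  -15.65 -87.87]
tool axes x,y,z: [[-0.0, -0.0, -1.0], [-0.97, 0.26, 0.0], [0.26, 0.97, -0.0]]
t 0.1 pos [161.  603.4 222. ] q [ 1.29  0.42  1.63  0.    1.09 -0.02] w 87.8 F [ 0.3 -0.1 -0.5]
turn [-23.9  -0.1  -0. ] | shift now-axes cm [ 12.3  -49.96 -73.94] | shift target-axes cm [ 12.2  -15.65 -87.87]
tool axes x,y,z: [[-0.0, -0.0, -1.0], [-0.97, 0.26, 0.0], [0.26, 0.97, -0.0]]
```

```bash
python3 -m crank '[[[0,-5,-2],[-8,0,0],8.78],[[0,-5,-3],[-8,0,0],8.78],[[0,-5,-4],[-7.9,0,0],8.78],[[0,0,-6],[0,0,0],8.78],[[0,0,-6],[0,0,0],8.78]]'; python3 -c "
from h import *
plan([453,-240,100],99)"
```

```text
t: 0.72
ee_pos: [318.9, 377.1, 222.2]
orientation: [-1.323, 1.132, 1.323]
ft_force: [0.5, -0.1, 0.8]
width: 87.6
t 0.725 pos [318.9 377.1 222.2] q [ 0.84  0.23  1.91 -0.    1.   -0.88] w 87.6 F [ 0.5 -0.1  0.8]
turn [-0.1 -0.  -0. ] | shift now-axes cm [ 12.26  -3.67 -63.04] | shift target-axes cm [ 12.22  -3.59 -63.05]
tool axes x,y,z: [[-0.0, -0.0, -1.0], [-0.99, -0.16, 0.0], [-0.16, 0.99, -0.0]]
```

```bash
python3 -m crank '[[[0,0,-6],[0,0,0],8.78],[[0,-1,-6],[0,0,0],8.78],[[0,-1,-6],[0,0,0],8.78],[[0,-1,-6],[0,0,0],8.78],[[0,-0.6,-6],[0,0,0],8.78]]' >/dev/null;python3 -m crank '[[[1,0,-6],[0,0,0],8.78],[[1,0,-6],[0,0,0],8.78],[[2,0,-6],[0,0,0],8.78],[[2,0,-6],[0,0,0],8.78],[[2,0,-5],[0,0,0],8.78]]'; python3 -c "
from h import *
plan([453,-240,50],99)"
```

```text
t: 1.98
ee_pos: [445.7, -199.0, 142.5]
orientation: [-1.323, 1.132, 1.322]
ft_force: [1.0, 0.3, 0.0]
width: 87.8
t 1.975 pos [ 445.7 -199.   142.5] q [-0.44  0.34  1.99  0.    0.81 -2.17] w 87.8 F [1.  0.3 0. ]
turn [-0.1 -0.   0. ] | shift now-axes cm [ 9.25 -0.08 -4.17] | shift target-axes cm [ 9.25 -0.08 -4.17]
tool axes x,y,z: [[0.0, -0.0, -1.0], [-0.99, -0.15, -0.0], [-0.15, 0.99, -0.0]]
```

```bash
python3 -m crank '[[[2,0,-3.8],[0,0,0],8.78],[[3,-0.1,-0.4],[0,0,0],8.78],[[3.3,0,0],[0,0,0],8.78],[[0,0,0],[0,0,0],8.78]]'; python3 -c "
from h import *
plan([453,-240,4],99)
snap('top','pics/t1.png');s=snap('scene','pics/s1.png')
t=load('pics/t1.npz');s=load('pics/s1.npz')
A=cv2.resize(t['pixels'][190:250,270:330,::-1],None,fx=6.6,fy=6.6,interpolation=2);B=cv2.resize(s['pixels'][205:265,265:325,::-1],None,fx=6.6,fy=6.6,interpolation=2)
cv2.imwrite('pics/j1.png',cv2.convertScaleAbs(np.hstack([A,B]),alpha=1.3))
p=get_obs()['ee_pos'];print(proj(t,p),proj(s,p))
"
```

```text
t: 2.48
ee_pos: [451.3, -237.1, 58.1]
orientation: [-1.319, 1.132, 1.328]
ft_force: [0.0, -0.8, -0.2]
width: 87.9
t 2.475 pos [ 451.3 -237.1   58.1] q [-0.51  0.52  1.97  0.    0.65 -2.23] w 87.9 F [ 0.  -0.8 -0.2]
turn [-0.1  0.2 -0.2] | shift now-axes cm [ 5.41 -0.15 -0.33] | shift target-axes cm [ 5.41 -0.12 -0.31]
tool axes x,y,z: [[-0.0, 0.0, -1.0], [-0.99, -0.16, 0.0], [-0.16, 0.99, 0.0]]
[298.0894104  224.82145759] [283.79289124 224.17054148]
```

View pics/j1.png

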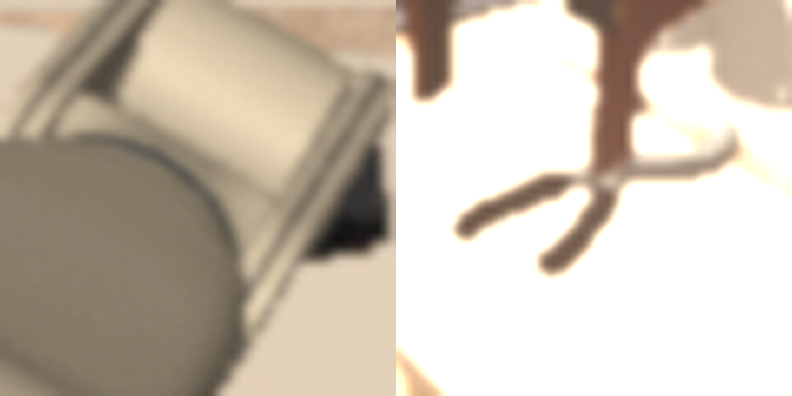

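```bash
python3 -m crank '[[[2.5,-0.1,-0.3],[0,0,0],8.78],[[1.8,0,0],[0,0,0],8.78],[[0.9,0,0],[0,0,0],8.78],[[0.2,0,0],[0,0,0],8.78],[[0,0,0],[0,0,0],8.78]]'; python3 -c "
from h import *
plan([453,-240,3],99)
s=snap('scene','pics/s2.png')
s=load('pics/s2.npz')
B=cv2.resize(s['pixels'][205:265,255:335,::-1],None,fx=8,fy=8,interpolation=2)
cv2.imwrite('pics/j2.png',cv2.convertScaleAbs(B,alpha=1))
"
```

```text
t: 3.2
ee_pos: [454.9, -240.9, 6.5]
orientation: [-1.324, 1.131, 1.323]
ft_force: [0.1, 0.3, -0.1]
width: 87.4
t 3.2 pos [ 454.9 -240.9    6.5] q [-0.51  0.62  1.97  0.    0.55 -2.24] w 87.4 F [ 0.1  0.3 -0.1]
turn [-0. -0.  0.] | shift now-axes cm [0.35 0.18 0.11] | shift target-axes cm [0.35 0.18 0.11]
tool axes x,y,z: [[0.0, -0.0, -1.0], [-0.99, -0.16, -0.0], [-0.16, 0.99, -0.0]]
```

View pics/j2.png

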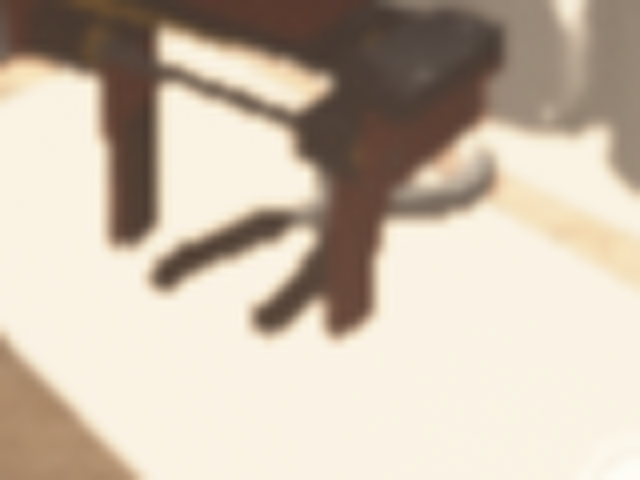

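```bash
python3 -m crank '[[[0.4,0.1,0],[0,0,0],8],[[0,0,0],[0,0,0],7],[[0,0,0],[0,0,0],6.4],[[0,0,0],[0,0,0],6],[[0,0,0],[0,0,0],5.7]]'; python3 -m crank '[[[0,0,0],[0,0,0],5.7],[[0,0,0],[0,0,0],5.7]]'; python3 -c "
from h import *
plan([453,-240,3],99)
s=snap('scene','pics/s3.png')
s=load('pics/s3.npz')
B=cv2.resize(s['pixels'][205:265,255:335,::-1],None,fx=8,fy=8,interpolation=2)
cv2.imwrite('pics/j3.png',cv2.convertScaleAbs(B,alpha=1))
"
```

```text
t: 3.88
ee_pos: [453.5, -240.9, 2.2]
orientation: [-1.323, 1.131, 1.324]
ft_force: [-0.9, -0.6, 0.9]
width: 57.4
t: 4.12
ee_pos: [453.5, -240.9, 2.2]
orientation: [-1.323, 1.131, 1.324]
ft_force: [-2.3, 0.4, 1.9]
width: 57.6
t 4.125 pos [ 453.5 -240.9    2.2] q [-0.51  0.63  1.97 -0.    0.54 -2.24] w 57.6 F [-2.3  0.4  1.9]
turn [-0.  0. -0.] | shift now-axes cm [-0.08  0.04  0.1 ] | shift target-axes cm [-0.08  0.04  0.1 ]
tool axes x,y,z: [[-0.0, 0.0, -1.0], [-0.99, -0.16, 0.0], [-0.16, 0.99, 0.0]]
```

View pics/j3.png

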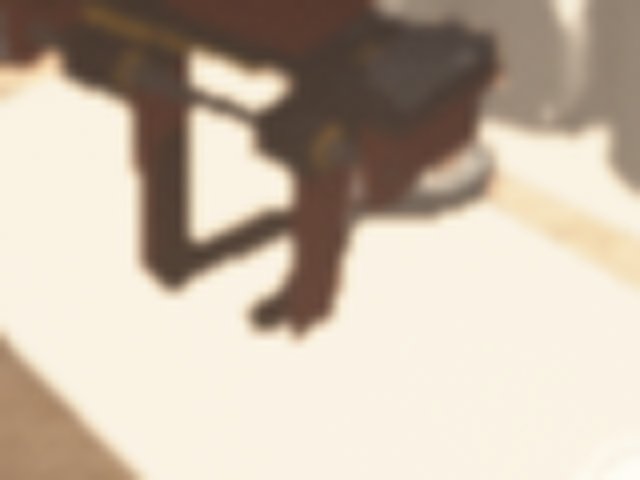

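```bash
python3 -m crank '[[[-1,0,0],[0,0,0],5.7],[[-1.5,0,0],[0,0,0],5.7],[[-2,0,0],[0,0,0],5.7],[[-2.5,0,0],[0,0,0],5.7],[[-3,0,0],[0,0,0],5.7]]'; python3 -m crank '[[[-3,0,0],[0,0,0],5.7],[[-3,0,0],[0,0,0],5.7],[[-3,0,0],[0,0,0],5.7],[[0,0,0],[0,0,0],5.7],[[0,0,0],[0,0,0],5.7]]'; python3 -c "
from h import *
plan([453,-240,3],99)
s=snap('scene','pics/s4.png')
s=load('pics/s4.npz')
B=cv2.resize(s['pixels'][160:250,240:350,::-1],None,fx=6,fy=6,interpolation=2)
cv2.imwrite('pics/j4.png',cv2.convertScaleAbs(B,alpha=1))
"
```

```text
t: 4.8
ee_pos: [453.7, -240.8, 103.7]
orientation: [-1.324, 1.131, 1.323]
ft_force: [1.0, -0.3, -2.2]
width: 57.3
t: 5.42
ee_pos: [453.3, -240.6, 191.7]
orientation: [-1.323, 1.131, 1.324]
ft_force: [0.5, -0.8, -3.2]
width: 57.0
t 5.425 pos [ 453.3 -240.6  191.7] q [-0.51  0.3   1.9   0.    0.94 -2.24] w 57.0 F [ 0.5 -0.8 -3.2]
turn [-0.  0. -0.] | shift now-axes cm [18.87  0.02  0.06] | shift target-axes cm [18.87  0.02  0.07]
tool axes x,y,z: [[-0.0, 0.0, -1.0], [-0.99, -0.16, 0.0], [-0.16, 0.99, 0.0]]
```

View pics/j4.png

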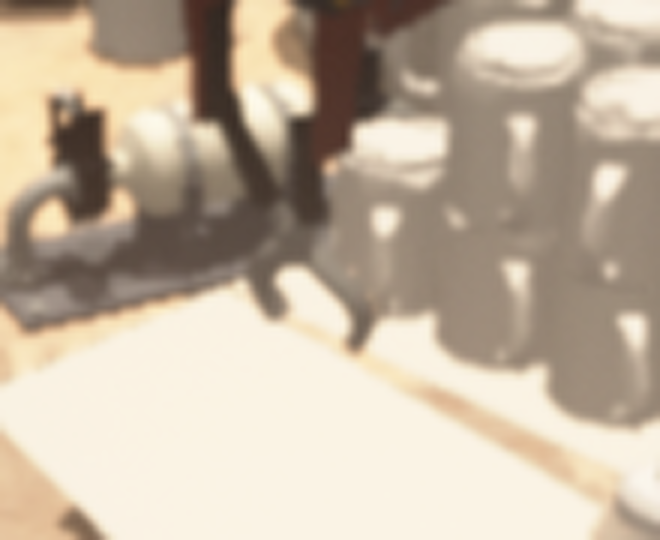

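```bash
cat > tips.py <<'E'
from h import *
import sys
# args: npz, crop u0 v0 scale, then pixel pairs in zoom : tipA tipB (z of tip centre)
def rel(s,o,pts,dz):
    A=R.from_rotvec(o["orientation"]).as_matrix(); d=A[:,2]; f=-A[:,1]
    out=[]
    for (u,v) in pts:
        P=onz(s,u,v,o["ee_pos"][2]+4.8-dz); r=P-o["ee_pos"]; out.append((P.round(1),'along jaw',round(r@d,1),'fwd',round(r@f,1)))
    for x in out: print(*x)
    return out
E
python3 - <<'E'
from tips import *
s=load('pics/s4.npz'); o=get_obs(); z=lambda x,y:(240+x/6-.42,160+y/6-.42)
rel(s,o,[z(275,313),z(357,343)],124)  # lower round ends
rel(s,o,[z(285,235)],70)
for y in(-20.5-2,20.5+2):
  A=R.from_rotvec(o["orientation"]).as_matrix(); p=o["ee_pos"]+A[:,2]*y+[0,0,4.8-124]; u=proj(s,p); print('exp',(u-[240,160]+.42)*6)
E
```

```text
[ 492.  -204.9   72. ] along jaw 29.0 fwd 44.1
[ 500.3 -252.4   72. ] along jaw -19.2 fwd 44.9
[ 480.8 -222.2  126. ] along jaw 13.6 fwd 30.3
exp [307.77075565 383.96874178]
exp [230.96120708 353.78349761]
```

```bash
cat >> tips.py <<'E'
from scipy.optimize import fsolve
def ang(s,o,uv,L,h=4.8):
    A=R.from_rotvec(o["orientation"]).as_matrix(); d=A[:,2]; f=-A[:,1]
    F=lambda x: proj(s,o["ee_pos"]+np.array([0,0,h-L*np.cos(x[0])])+f*L*np.sin(x[0])+d*x[1])-np.array(uv)
    x=fsolve(F,[.2,0]); return np.degrees(x[0]).round(1),x[1].round(1)
E
python3 - <<'E'
from tips import *
s=load('pics/s4.npz'); o=get_obs(); z=lambda x,y:(240+x/6-.42,160+y/6-.42)
print(ang(s,o,z(316,328),124)); print(ang(s,o,z(285,237),70))
print([ (proj(s,o["ee_pos"])-[240,160]+.42)*6])
E
```

```text
(np.float64(17.2), np.float64(-0.7))
(np.float64(19.1), np.float64(8.3))
[array([271.34688236, 140.78318777])]
```

```bash
python3 -m crank '[[[-3,0,0],[0,0,0],5.8],[[-3,0,0],[-9,0,0],5.8],[[0,0,3],[-9,0,0],5.8],[[0,0,5],[-8,0,0],5.8],[[0,0,6],[0,0,0],5.8]]'; python3 -c "
from h import *
plan([526,-21,248],73)"
```

```text
t: 6.1
ee_pos: [390.0, -109.2, 250.2]
orientation: [-1.639, 0.877, 1.64]
ft_force: [1.2, 1.2, -1.9]
width: 58.0
t 6.1 pos [ 390.  -109.2  250.2] q [-0.29  0.05  2.06 -0.01  1.04 -2.46] w 58.0 F [ 1.2  1.2 -1.9]
turn [51.4 -0.6 -0.5] | shift now-axes cm [  0.03 -16.2   -0.4 ] | shift target-axes cm [  0.22 -10.42  12.41]
tool axes x,y,z: [[-0.01, -0.01, -1.0], [-0.83, -0.56, 0.01], [-0.56, 0.83, -0.01]]
```

```bash
python3 -m crank '[[[0,0,0],[10,0,0],5.8],[[0,-2,0],[10,0,0],5.8],[[0,-3,0],[10,0,0],5.8],[[0,-3,0],[10,0,0],5.8],[[0,-2,0],[10,0,0],5.8]]'; python3 -c "
from h import *
plan([526,-21,248],73)"
```

```text
t: 6.72
ee_pos: [488.6, -94.2, 249.3]
orientation: [-1.008, 1.341, 0.999]
ft_force: [0.7, 0.4, -2.6]
width: 57.8
t 6.725 pos [488.6 -94.2 249.3] q [-0.21  0.2   1.88 -0.01  1.06 -1.49] w 57.8 F [ 0.7  0.4 -2.6]
turn [ 1.1 -0.8 -0.2] | shift now-axes cm [ 0.02 -1.58  8.07] | shift target-axes cm [ 0.13 -1.43  8.09]
tool axes x,y,z: [[-0.01, -0.01, -1.0], [-0.96, 0.27, 0.0], [0.27, 0.96, -0.01]]
```

```bash
python3 -m crank '[[[0,-0.4,2],[1.1,-0.8,0],5.8],[[0,-0.5,3],[0,0,0],5.8],[[0,-0.5,3],[0,0,0],5.8],[[0,0,0],[0,0,0],5.8],[[0,0,0],[0,0,0],5.8]]'
cat > look.py <<'E'
from h import *
import sys
n=sys.argv[1]
s=snap('scene',f'pics/s{n}.png'); snap('top',f'pics/t{n}.png')
u0,v0,w,h,k=[int(x) for x in sys.argv[2:7]]
s=load(f'pics/s{n}.npz')
B=cv2.resize(s['pixels'][v0:v0+h,u0:u0+w,::-1],None,fx=k,fy=k,interpolation=2)
cv2.imwrite(f'pics/j{n}.png',B)
E
python3 look.py 5 215 115 75 90 8; python3 -c "
from h import *
plan([526,-21,248],73)"
```

```text
t: 7.35
ee_pos: [523.5, -22.2, 249.6]
orientation: [-0.99, 1.335, 0.994]
ft_force: [0.1, -1.0, -2.8]
width: 58.0
t 7.45 pos [523.6 -22.5 250.1] q [-0.07  0.24  1.83  0.    1.08 -1.34] w 58.1 F [ 0.2 -0.3 -2.3]
turn [ 0.2  0.  -0.1] | shift now-axes cm [ 0.21 -0.19  0.22] | shift target-axes cm [ 0.21 -0.19  0.22]
tool axes x,y,z: [[-0.0, 0.0, -1.0], [-0.96, 0.29, 0.0], [0.29, 0.96, 0.0]]
```

View pics/j5.png

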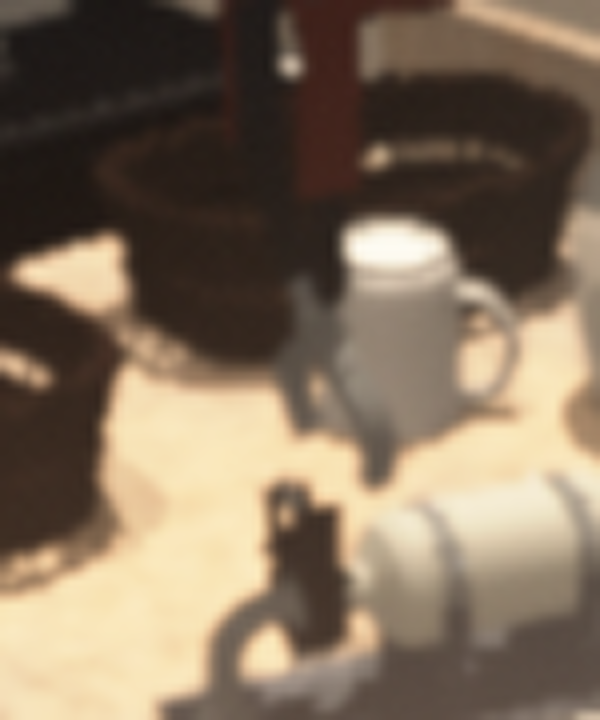

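View pics/t5.png

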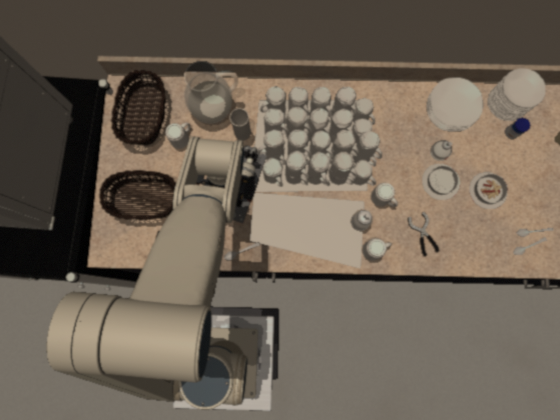

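Run:
```python
from tips import *
s=load('pics/s5.npz'); o=get_obs(); z=lambda x,y:(215+x/8-.44,115+y/8-.44)
print(ang(s,o,z(340,454),124)); print(ang(s,o,z(313,340),70))
A=R.from_rotvec(o["orientation"]).as_matrix()
q=lambda p:((proj(s,p)-[215,115]+.44)*8).round(0)
print('tcp',q(o["ee_pos"]))
for L in(0,52+18,122,126): print(L,q(o["ee_pos"]+[0,0,4.8-L]))
for j in(-22,22): print('tip exp',q(o["ee_pos"]+[0,0,4.8-124]+A[:,2]*j))
```

```text
(np.float64(6.0), np.float64(-7.7))
(np.float64(0.0), np.float64(-13.9))
tcp [294. 168.]
0 [293. 156.]
70 [298. 328.]
122 [302. 450.]
126 [302. 459.]
tip exp [325. 476.]
tip exp [280. 434.]
```

Run:
```python
from h import *
s=load('pics/s5.npz')
u0,v0,u1,v1=244,135,270,190
g=cv2.resize(s['pixels'][v0:v1,u0:u1,::-1].copy(),None,fx=20,fy=20,interpolation=cv2.INTER_CUBIC)
g=np.clip(255*(g/255.)**.6,0,255).astype(np.uint8)
for i in range(0,u1-u0,2): cv2.putText(g,str(u0+i),(i*20,8),0,.3,(0,0,255)); 
for i in range(0,v1-v0,2): cv2.putText(g,str(v0+i),(0,i*20+12),0,.3,(0,0,255))
cv2.imwrite('pics/z8.png',np.hstack([g[:560],g[540:1100]])[:, :])
```

```text
(no output)
```

View pics/z8.png

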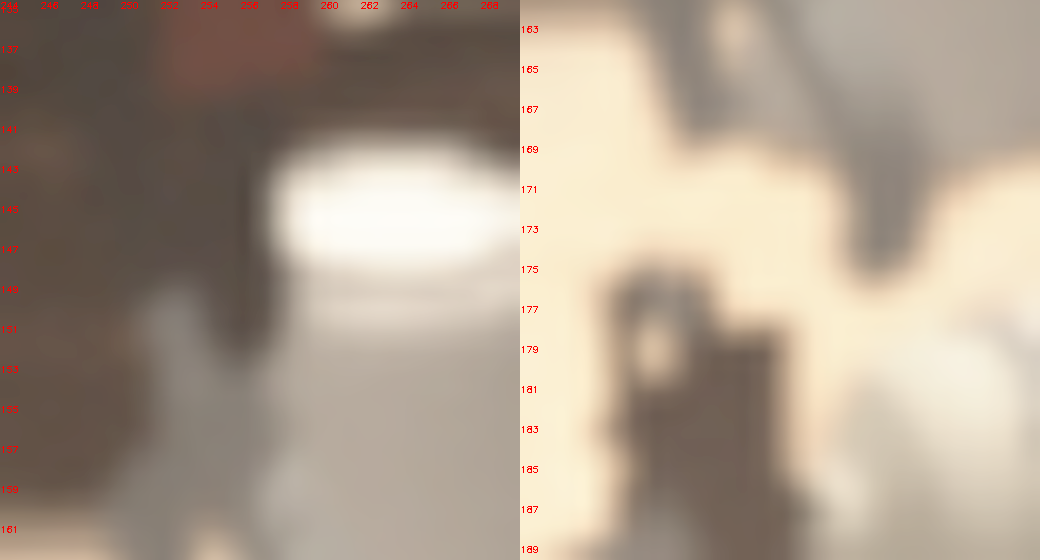

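```bash
cat > fit.py <<'E'
from h import *
from scipy.optimize import least_squares
def fit(s,o,tl,tr,half=24.5,L=125,yaw=False,pri=(1,1,3,3,3),h=4.8):
    A=R.from_rotvec(o["orientation"]).as_matrix(); d=A[:,2]; f=-A[:,1]; Z=np.array([0,0,1.]); M=np.c_[f,d,Z]
    def pts(x):
        a,r,l,hh,y=x
        Q=R.from_euler('zxy',[y,r,-a]).as_matrix() if 0 else (R.from_rotvec([0,0,y])*R.from_rotvec([r,0,0])*R.from_rotvec([0,-a*1.0,0])).as_matrix()
        return [o["ee_pos"]+M@(np.array([0,l,h+hh])+Q@np.array([0,j,-L])) for j in(half,-half,0)]
    def F(x):
        p=pts(x); return np.r_[(proj(s,p[0])-tl)/.4,(proj(s,p[1])-tr)/.4,x[0]/1,x[1]/.2,x[2]/2,x[3]/4,x[4]/(.05 if yaw else 1e-4)]
    q=least_squares(F,np.zeros(5)); x=q.x; p=pts(x)
    print('pitch,roll deg',np.degrees(x[:2]).round(1),'lat,dh',x[2:4].round(1),'yaw',np.degrees(x[4]).round(1),'res px',(F(x)[:4]*.4).round(2)); 
    print('tips L,R,mid',p[0].round(1),p[1].round(1),p[2].round(1)); return p
E
python3 - <<'E'
from fit import *
s=load('pics/s5.npz'); o=get_obs()
fit(s,o,(253.3,168),(261.7,175.2)); fit(s,o,(253.3,168),(261.7,175.2),yaw=True)
E
```

```text
pitch,roll deg [9.  2.4] lat,dh [-1.1 -6.5] yaw 0.0 res px [ 0.97  0.32 -1.04 -0.55]
tips L,R,mid [550.5  -0.8 126. ] [536.4 -47.7 123.9] [543.4 -24.3 124.9]
pitch,roll deg [9.5 2.7] lat,dh [-1.3 -7.6] yaw 4.0 res px [ 0.49  0.39 -0.59 -0.65]
tips L,R,mid [550.1   1.1 125.2] [539.2 -46.6 122.9] [544.7 -22.7 124.1]
```

```bash
python3 -m crank '[[[0,0,0],[0,0,4],5.8],[[0,0,0],[0,0,4],5.8],[[0,0,0],[0,0,0],5.8],[[0,0,0],[0,0,0],5.8]]'; python3 -c "
from h import *
plan([526,-21,248],73)
snap('scene','pics/s6.png'); s=load('pics/s6.npz')
u0,v0,u1,v1=240,148,272,200
g=cv2.resize(s['pixels'][v0:v1,u0:u1,::-1].copy(),None,fx=11.4,fy=11.4,interpolation=cv2.INTER_CUBIC)
g=np.clip(255*(g/255.)**.7,0,255).astype(np.uint8)
for i in range(0,u1-u0,2): cv2.putText(g,str(u0+i),(int(i*11.4),8),0,.25,(0,0,255)); 
for i in range(0,v1-v0,2): cv2.putText(g,str(v0+i),(0,int(i*11.4)+8),0,.3,(0,0,255))
cv2.imwrite('pics/j6.png',g)
"
```

```text
t: 7.95
ee_pos: [523.8, -22.3, 250.5]
orientation: [-0.906, 1.417, 1.096]
ft_force: [0.1, 0.4, -3.5]
width: 57.6
t 7.95 pos [523.8 -22.3 250.5] q [-0.08  0.31  1.74  0.03  1.23 -1.37] w 57.6 F [ 0.1  0.4 -3.5]
turn [ 0.2  0.  -8. ] | shift now-axes cm [ 0.22 -0.2   0.19] | shift target-axes cm [ 0.25 -0.17  0.19]
tool axes x,y,z: [[-0.13, 0.04, -0.99], [-0.95, 0.29, 0.14], [0.29, 0.96, 0.0]]
```

View pics/j6.png

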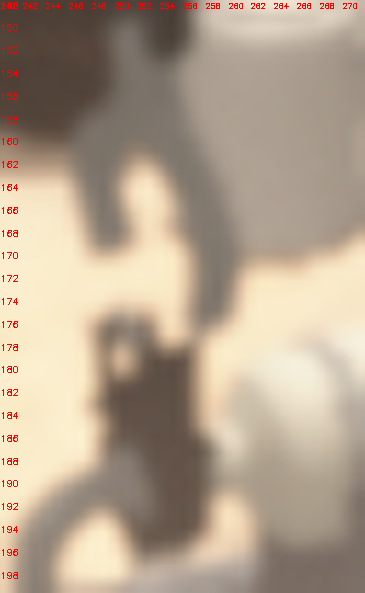

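Run:
```python
from fit import *
s=load('pics/s6.npz'); o=get_obs()
# use yaw frame with horizontal forward
A=R.from_rotvec(o["orientation"]).as_matrix(); d=A[:,2]; x=np.array([0,0,-1.]); o=dict(o); o["orientation"]=R.from_matrix(np.c_[x,np.cross(d,x),d]).as_rotvec()
fit(s,o,(249,169.3),(257.4,176.4)); fit(s,o,(249,169.3),(257.4,176.4),yaw=True); fit(s,o,(249,169.3),(257.4,176.4),half=26)
# ears: predicted pixels for gap centre top / each ear top mid
for c in ([526,-21],[529,-18],[523,-24]): print(c,[proj(s,np.r_[c,0]+np.array([.292,.956,0])*y+[0,0,108]).round(1) for y in(13.5,-13.5)])
```

```text
pitch,roll deg [2. 2.] lat,dh [-1.1 -6.7] yaw 0.0 res px [ 1.03  0.29 -1.07 -0.52]
tips L,R,mid [535.9   3.3 124.7] [521.8 -43.6 122.9] [528.9 -20.2 123.8]
pitch,roll deg [2.5 2.6] lat,dh [-1.2 -7.5] yaw 4.5 res px [ 0.47  0.34 -0.55 -0.6 ]
tips L,R,mid [535.    5.  124.2] [524.6 -42.8 122. ] [529.8 -18.9 123.1]
pitch,roll deg [1.7 1.2] lat,dh [-0.9 -5.9] yaw 0.0 res px [ 0.84  0.21 -0.87 -0.41]
tips L,R,mid [535.2   3.3 125.2] [520.2 -46.4 124. ] [527.7 -21.5 124.6]
[526, -21] [array([251.1, 175.9]), array([254.5, 179.2])]
[529, -18] [array([251.2, 175.4]), array([254.6, 178.6])]
[523, -24] [array([251. , 176.5]), array([254.4, 179.8])]
```

```bash
python3 -m crank '[[[0.6,-0.1,0],[0,0,0],6],[[0.6,-0.07,0],[0,0,0],6],[[0,0,0],[0,0,0],6],[[0,0,0],[0,0,0],6]]'
cat > l2.py <<'E'
from h import *
import sys
n=sys.argv[1]
plan([526,-21,248],73)
snap('scene',f'pics/s{n}.png'); s=load(f'pics/s{n}.npz')
u0,v0,u1,v1=240,155,272,200
k=13
g=cv2.resize(s['pixels'][v0:v1,u0:u1,::-1].copy(),None,fx=k,fy=k,interpolation=cv2.INTER_CUBIC)
g=np.clip(255*(g/255.)**.7,0,255).astype(np.uint8)
for i in range(0,u1-u0,2): cv2.putText(g,str(u0+i),(int(i*k),8),0,.25,(0,0,255)); 
for i in range(0,v1-v0,2): cv2.putText(g,str(v0+i),(0,int(i*k)+8),0,.3,(0,0,255))
cv2.imwrite(f'pics/j{n}.png',g)
E
python3 l2.py 7
```

```text
t: 8.5
ee_pos: [524.3, -21.9, 238.7]
orientation: [-0.906, 1.417, 1.097]
ft_force: [-0.3, 0.1, -0.0]
width: 59.9
t 8.5 pos [524.3 -21.9 238.7] q [-0.08  0.32  1.75  0.03  1.21 -1.37] w 59.9 F [-0.3  0.1 -0. ]
turn [ 0.3  0.  -8. ] | shift now-axes cm [-0.94 -0.    0.13] | shift target-axes cm [-0.93 -0.13  0.13]
tool axes x,y,z: [[-0.13, 0.04, -0.99], [-0.95, 0.29, 0.14], [0.29, 0.96, 0.0]]
```

View pics/j7.png

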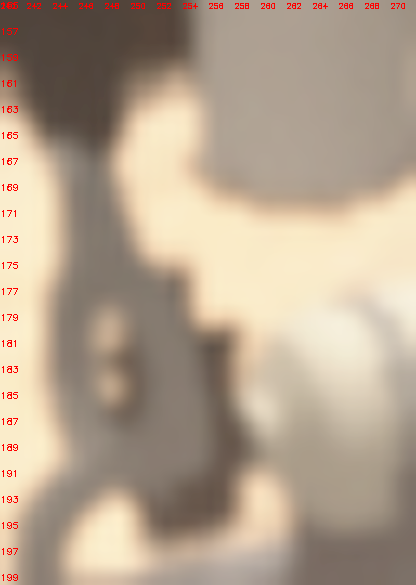

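```bash
python3 -c "
from h import *
s=load('pics/s7.npz');u0,v0=215,125
g=cv2.resize(s['pixels'][v0:v0+80,u0:u0+80,::-1].copy(),None,fx=9,fy=7.4,interpolation=cv2.INTER_CUBIC)
g=np.clip(255*(g/255.)**.5,0,255).astype(np.uint8)
cv2.imwrite('pics/j7b.png',g)
"
```

```text
(no output)
```

View pics/j7b.png

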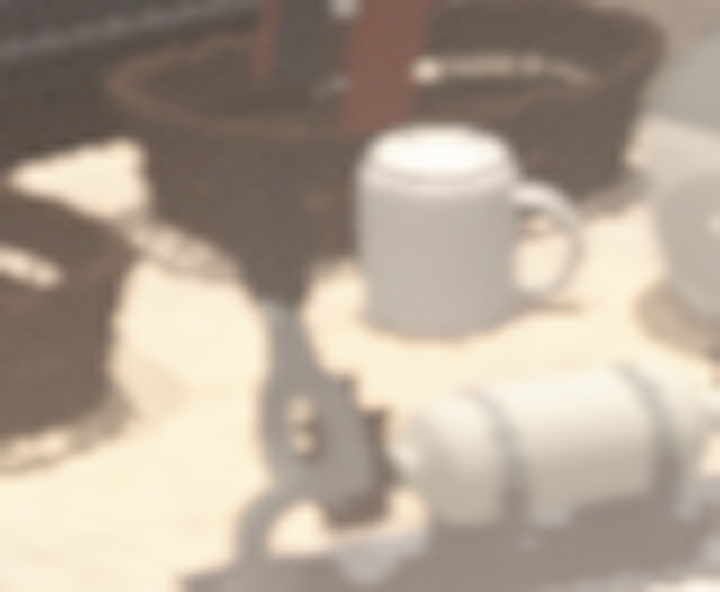

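```bash
python3 l2.py 8; python3 -c "
from h import *
a=load('pics/s7.npz')['pixels'].astype(int);b=load('pics/s8.npz')['pixels'].astype(int)
d=abs(a-b).max(2); print((d>25).sum(), d[140:200,235:265].max())
s=load('pics/s8.npz');u0,v0=238,120
g=cv2.resize(s['pixels'][v0:v0+80,u0:u0+26,::-1].copy(),None,fx=14,fy=14,interpolation=cv2.INTER_CUBIC)
g=np.clip(255*(g/255.)**.35,0,255).astype(np.uint8)
for i in range(0,26,2): cv2.putText(g,str(u0+i),(int(i*14),8),0,.25,(0,0,255)); 
for i in range(0,80,2): cv2.putText(g,str(v0+i),(0,int(i*14)+8),0,.3,(0,0,255))
cv2.imwrite('pics/j8b.png',np.hstack([g[:560],g[560:]]))
"
```

```text
t 8.55 pos [524.4 -21.9 238.8] q [-0.08  0.32  1.75  0.03  1.21 -1.37] w 59.8 F [ 0.1 -0.3 -0.2]
turn [ 0.3  0.  -8. ] | shift now-axes cm [-0.93 -0.    0.13] | shift target-axes cm [-0.92 -0.13  0.13]
tool axes x,y,z: [[-0.13, 0.04, -0.99], [-0.95, 0.29, 0.14], [0.29, 0.96, 0.0]]
3 3
```

View pics/j8b.png

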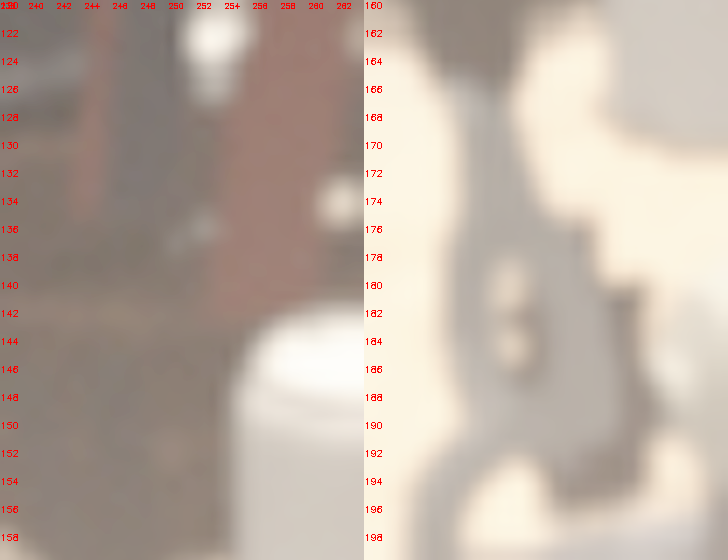

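```bash
python3 -c "
from h import *
s=load('pics/s8.npz');u0,v0=225,118
c=s['pixels'][v0:v0+56,u0:u0+50,::-1].astype(float)
g=cv2.resize(c,None,fx=11,fy=10.7,interpolation=cv2.INTER_CUBIC)
g=np.clip((g-15)*4.5,0,255).astype(np.uint8)
for i in range(0,50,5): cv2.putText(g,str(u0+i),(int(i*11),8),0,.3,(0,255,255)); 
for i in range(0,56,5): cv2.putText(g,str(v0+i),(0,int(i*10.7)+8),0,.3,(0,255,255))
cv2.imwrite('pics/j8c.png',g)
"
```

```text
(no output)
```

View pics/j8c.png

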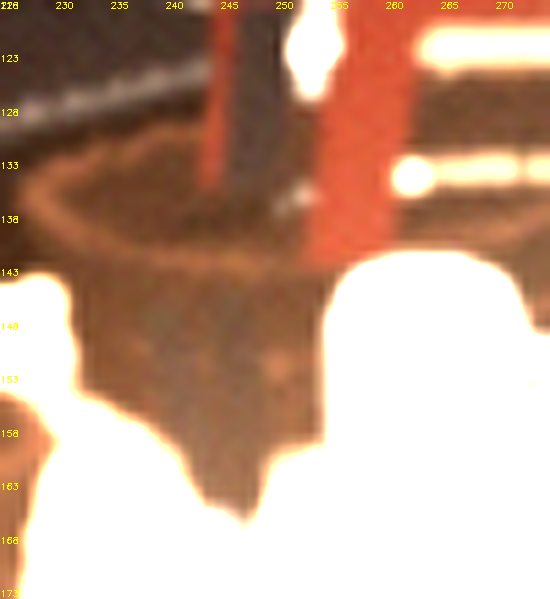

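```bash
python3 -c "
from h import *
s=load('pics/s8.npz');u0,v0=228,136
a=s['pixels'].astype(float); 
r=(a[:,:,2]+1)/(a[:,:,0]+1)
c=r[v0:v0+34,u0:u0+34]
g=cv2.resize(c,None,fx=17,fy=17,interpolation=cv2.INTER_CUBIC)
g=np.clip((g-.4)/.65*255,0,255).astype(np.uint8)
for i in range(0,34,2): cv2.putText(g,str(u0+i),(int(i*17),8),0,.3,255); 
for i in range(0,34,2): cv2.putText(g,str(v0+i),(0,int(i*17)+12),0,.3,255)
cv2.imwrite('pics/j8d.png',g)
"
```

```text
(no output)
```

View pics/j8d.png

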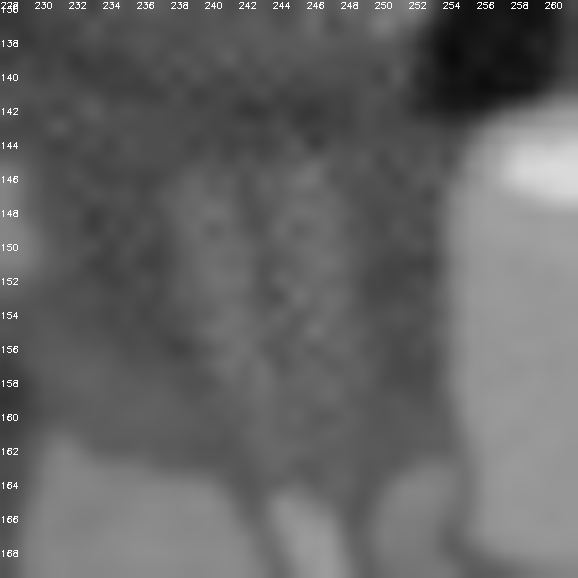

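```bash
python3 -m crank '[[[-1,0.14,0],[0,0,0],6],[[-2,0.28,0],[0,0,0],6.5],[[-3,0.42,0],[0,0,-4],8],[[-2,0,2],[0,0,-4],8.78],[[0,0,5],[0,0,0],8.78]]'; python3 -m crank '[[[0,0,6],[0,0,0],8.78],[[0,0,6],[0,0,0],8.78],[[0,0,6],[0,0,0],8.78],[[0,0,5],[0,0,0],8.78],[[0,0,0],[0,0,0],8.78]]'; python3 -c "
from h import *
snap('scene','pics/s9.png'); snap('top','pics/t9.png'); s=load('pics/s9.npz');t=load('pics/t9.npz')
a=cv2.resize(s['pixels'][135:200,225:275,::-1],None,fx=8,fy=8,interpolation=2)
b=cv2.resize(t['pixels'][160:225,210:260,::-1],None,fx=8,fy=8,interpolation=2)
cv2.imwrite('pics/j9.png',np.hstack([(255*(a/255.)**.6),(255*(b/255.)**.5)]).astype(np.uint8))
plan([500,0,200],73)
"
```

```text
t: 9.22
ee_pos: [546.4, 44.3, 322.5]
orientation: [-0.99, 1.33, 0.987]
ft_force: [-0.1, 1.2, 0.6]
width: 87.3
t: 9.85
ee_pos: [612.4, 268.0, 319.6]
orientation: [-0.992, 1.331, 0.995]
ft_force: [0.7, -0.5, 0.2]
width: 87.7
t 9.95 pos [611.9 264.9 319.6] q [ 0.39  0.4   1.44  0.    1.31 -0.89] w 87.7 F [-0.6 -0.8  0.9]
turn [ 0.3  0.  -0.1] | shift now-axes cm [ 11.95   3.09 -28.59] | shift target-axes cm [ 11.96   2.95 -28.6 ]
tool axes x,y,z: [[-0.0, 0.0, -1.0], [-0.96, 0.29, 0.0], [0.29, 0.96, 0.0]]
```

View pics/j9.png

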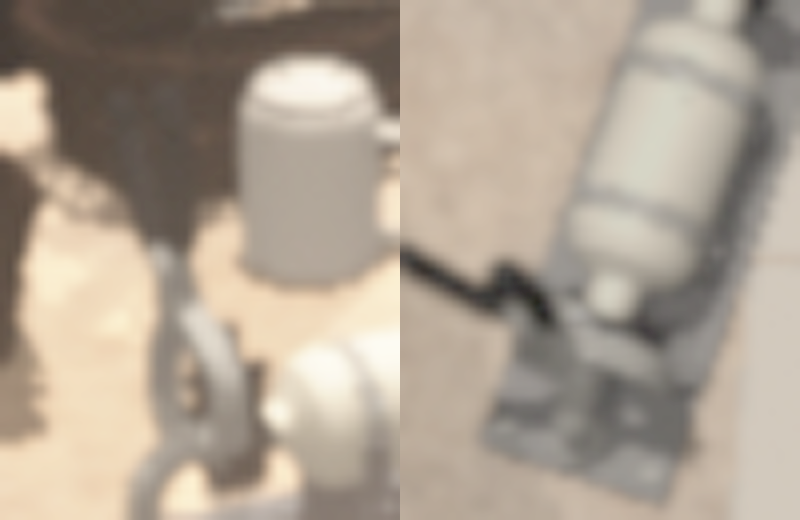

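View pics/t9.png

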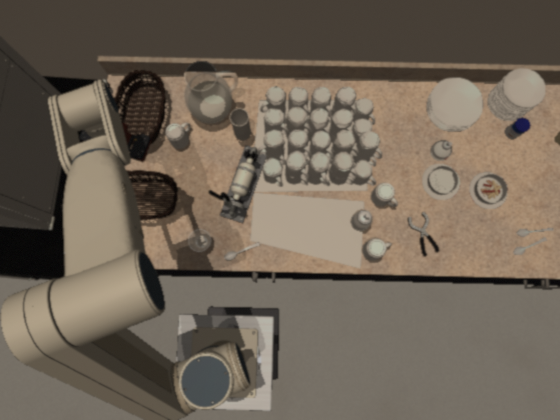

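```bash
python3 -c "
from h import *
s=load('pics/s9.npz');t=load('pics/t9.npz')
def tri(a,b):
    o1,d1=ray(s,*a);o2,d2=ray(t,*b);d1/=np.linalg.norm(d1);d2/=np.linalg.norm(d2)
    k=np.linalg.lstsq(np.c_[d1,-d2],o2-o1,rcond=None)[0];p,q=o1+d1*k[0],o2+d2*k[1];return ((p+q)/2).round(1),np.linalg.norm(p-q).round(1)
for a in((240,147),(246,146)):
  for b in((209,192),(223,193)): print(a,b,tri(a,b))
c=cv2.resize(t['pixels'][178:222,196:252,::-1],None,fx=14,fy=13.5,interpolation=2)
g=(255*np.clip(c/255.*1.6,0,1)**.7).astype(np.uint8)
for i in range(0,56,4): cv2.putText(g,str(196+i),(int(i*14),8),0,.3,(0,0,255)); 
for i in range(0,44,4): cv2.putText(g,str(178+i),(0,int(i*13.5)+8),0,.3,(0,0,255))
cv2.imwrite('pics/j9t.png',g)
c=cv2.resize(s['pixels'][140:200,230:270,::-1],None,fx=10,fy=10,interpolation=2)
g=(255*np.clip(c/255.*1.2,0,1)**.6).astype(np.uint8)
for i in range(0,40,2): cv2.putText(g,str(230+i),(int(i*10),8),0,.25,(0,0,255)); 
for i in range(0,60,2): cv2.putText(g,str(140+i),(0,int(i*10)+8),0,.3,(0,0,255))
cv2.imwrite('pics/j9s.png',g)
"
```

```text
(240, 147) (209, 192) (array([530.3,  46.2, 191.2]), np.float64(4.1))
(240, 147) (223, 193) (array([514.1,   6.7, 208.8]), np.float64(19.8))
(246, 146) (209, 192) (array([537.7,  40.2, 193.1]), np.float64(23.6))
(246, 146) (223, 193) (array([521.6,   1.2, 210.1]), np.float64(0.9))
```

View pics/j9t.png

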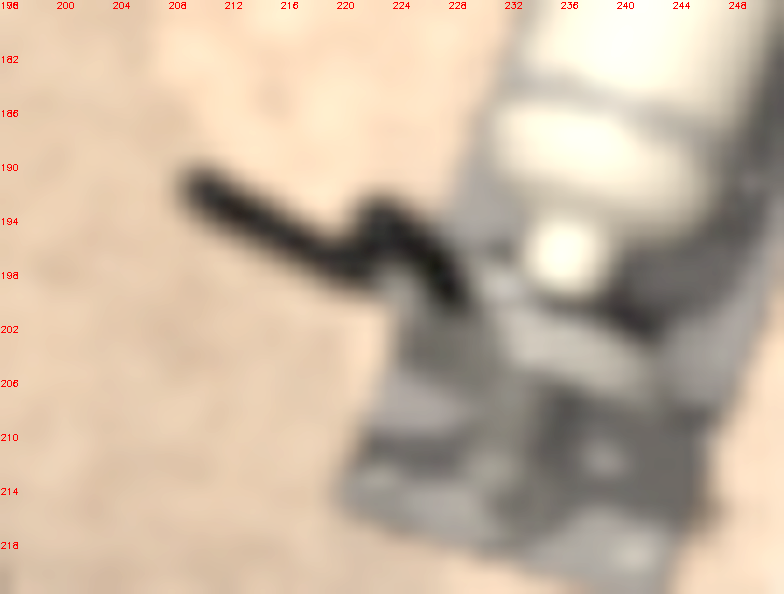

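View pics/j9s.png

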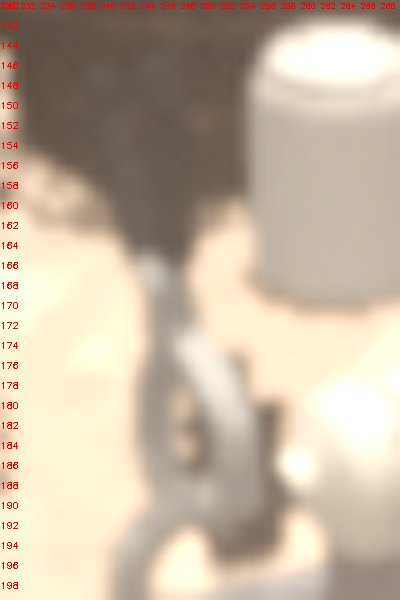

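```bash
python3 -c "
from h import *
s=load('pics/s9.npz');t=load('pics/t9.npz')
l=np.array([530.3,46.2,191.2]);r=np.array([521.6,1.2,210.1]);m=(l+r)/2;w=(l-r)/np.linalg.norm(l-r)
for tilt in(-15,-10,-5,0,5,10):
  n=np.cross(w,[0,0,-1.]); n/=np.linalg.norm(n); down=np.cross(n,w)
  if down[2]>0: down=-down
  n=np.cross(down,w) # normal
  a=np.cos(np.radians(tilt))*down+np.sin(np.radians(tilt))*n
  print(tilt,a.round(2),n.round(2),'pivot',(m+80*a).round(0),proj(s,m+80*a).round(1),proj(t,m+80*a).round(1),'tipsL',(m+132*a+25*w).round(0),proj(s,m+132*a+25*w).round(1),'R',(m+132*a-25*w).round(0),proj(s,m+132*a-25*w).round(1),proj(t,m+132*a-25*w).round(1))
"
```

```text
-15 [-0.32 -0.31 -0.89] [ 0.98 -0.19  0.  ] pivot [500.  -1. 129.] [242.3 172. ] [226.4 205.4] tipsL [488.   5.  73.] [238.7 188.3] R [479. -40.  92.] [245.4 188.5] [239.  214.2]
-10 [-0.24 -0.34 -0.91] [ 0.98 -0.19  0.  ] pivot [507.  -3. 128.] [244.3 171.9] [227.1 203.5] tipsL [498.   2.  71.] [241.9 188.2] R [490. -43.  90.] [248.8 188.4] [240.1 211.2]
-5 [-0.16 -0.36 -0.92] [ 0.98 -0.19  0.  ] pivot [513.  -5. 127.] [246.2 171.7] [227.7 201.6] tipsL [510.  -1.  70.] [245.1 187.8] R [501. -46.  89.] [252. 188.] [241.1 208. ]
0 [-0.07 -0.37 -0.92] [ 0.98 -0.19  0.  ] pivot [520.  -6. 127.] [248.2 171.3] [228.2 199.5] tipsL [521.  -3.  69.] [248.2 187.1] R [512. -48.  88.] [255.2 187.3] [242.  204.7]
5 [ 0.01 -0.39 -0.92] [ 0.98 -0.19  0.  ] pivot [527.  -7. 127.] [250.1 170.7] [228.7 197.5] tipsL [532.  -5.  70.] [251.3 186.1] R [523. -50.  89.] [258.3 186.2] [242.7 201.4]
10 [ 0.1  -0.4  -0.91] [ 0.98 -0.19  0.  ] pivot [534.  -8. 128.] [251.9 170. ] [229.1 195.4] tipsL [543.  -7.  71.] [254.2 184.8] R [535. -52.  90.] [261.3 184.9] [243.3 198. ]
```

```bash
cat >> h.py <<'E'
def plan2(p,x,z):
    o=get_obs(); A=R.from_rotvec(o["orientation"]); x=np.array(x,float);x/=np.linalg.norm(x); z=np.array(z,float); z-=x*(z@x); z/=np.linalg.norm(z)
    B=R.from_matrix(np.c_[x,np.cross(z,x),z]); rv=(A.inv()*B).as_rotvec(degrees=True); D=np.array(p)-o["ee_pos"]
    print("t",o["t"],"pos",o["ee_pos"].round(1),"q",o["qpos"].round(2),"w",round(o["width"],1),"F",o["ft_force"].round(1))
    print("turn",rv.round(1),"| now-axes cm",(A.inv().apply(D)/10).round(2),"| target-axes cm",(B.inv().apply(D)/10).round(2))
E
cat > tgt.py <<'E'
from h import *
l=np.array([530.3,46.2,191.2]);r=np.array([521.6,1.2,210.1]);m=(l+r)/2;w=(l-r)/np.linalg.norm(l-r); a=np.array([-.12,-.365,-.92]); a-=w*(a@w); a/=np.linalg.norm(a)
import sys
print(m,a,w); plan2(m+float(sys.argv[1])*a,a,w)
E
python3 tgt.py -70
```

```text
[525.95  23.7  200.65] [-0.12007271 -0.36460841 -0.92338684] [ 0.17548385  0.90767507 -0.38122353]
t 9.95 pos [611.9 264.9 319.6] q [ 0.39  0.4   1.44  0.    1.31 -0.89] w 87.7 F [-0.6 -0.8  0.9]
turn [-5.1 22.5  1.6] | now-axes cm [  5.42   1.22 -22.89] | target-axes cm [ 13.81   2.85 -18.87]
```

```bash
python3 -m crank '[[[0,0,-5],[0,0,0],8.78],[[0,0.6,-6],[0,0,0],8.78],[[0,0.6,-6],[0,0,0],8.78],[[0,0,-5],[-2.5,0,0],8.78],[[0,0,0],[-2.6,8,0.8],8.78]]';python3 -m crank '[[[0,0,0],[0,8,0.8],8.78],[[0,0,0],[0,6.5,0],8.78],[[0,0,0],[0,0,0],8.78]]'; python3 tgt.py -70
```

```text
t: 10.58
ee_pos: [535.2, 50.1, 320.7]
orientation: [-1.133, 1.427, 1.004]
ft_force: [-0.3, 1.0, -0.2]
width: 87.8
t: 10.95
ee_pos: [536.6, 57.6, 318.8]
orientation: [-1.293, 1.629, 0.904]
ft_force: [-0.4, 0.0, 0.2]
width: 88.3
[525.95  23.7  200.65] [-0.12007271 -0.36460841 -0.92338684] [ 0.17548385  0.90767507 -0.38122353]
t 10.95 pos [536.6  57.6 318.8] q [ 0.27  0.31  1.63 -0.33  1.43 -1.01] w 88.3 F [-0.4  0.   0.2]
turn [-0.1  0.   0.7] | now-axes cm [ 5.28 -0.12  1.24] | target-axes cm [ 5.28 -0.19  1.24]
```

```bash
python3 -m crank '[[[2.5,0,0.6],[0,0,0.7],8.78],[[3,-0.2,0.6],[0,0,0],8.78],[[2.3,0,0],[0,0,0],8.78],[[1,0,0],[0,0,0],8.78],[[0,0,0],[0,0,0],8.78]]'; python3 tgt.py 28; python3 -c "
from h import *
snap('scene','pics/s10.png'); s=load('pics/s10.npz')
u0,v0=220,120
c=cv2.resize(s['pixels'][v0:v0+70,u0:u0+50,::-1],None,fx=8.5,fy=8.5,interpolation=2)
g=(255*np.clip(c/255.*1.2,0,1)**.5).astype(np.uint8)
c=cv2.resize(s['pixels'][v0:v0+45,u0:u0+40,::-1].astype(float),None,fx=8.5,fy=8.5,interpolation=2)
h=np.clip((c-15)*4,0,255).astype(np.uint8); h=cv2.copyMakeBorder(h,0,g.shape[0]-h.shape[0],0,0,0)
j=np.hstack([g,h])
cv2.imwrite('pics/j10.png',j); print(j.shape)"
```

```text
t: 11.58
ee_pos: [530.8, 35.1, 233.5]
orientation: [-1.282, 1.639, 0.909]
ft_force: [0.3, 0.3, 0.6]
width: 88.0
[525.95  23.7  200.65] [-0.12007271 -0.36460841 -0.92338684] [ 0.17548385  0.90767507 -0.38122353]
t 11.575 pos [530.8  35.1 233.5] q [ 0.23  0.38  1.73 -0.35  1.26 -0.99] w 88.0 F [0.3 0.3 0.6]
turn [-0.3  0.1  0. ] | now-axes cm [6.31 0.09 0.13] | target-axes cm [6.31 0.09 0.14]
(595, 765, 3)
```

View pics/j10.png

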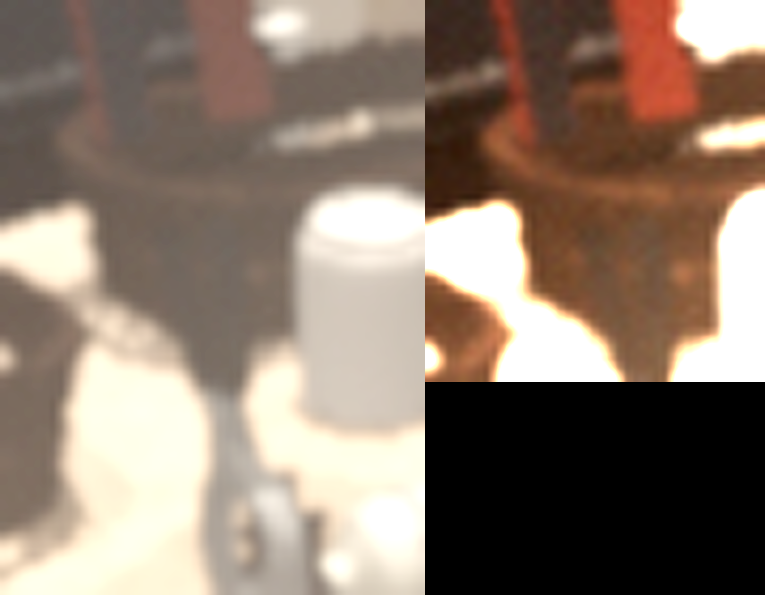

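```bash
python3 -m crank '[[[1.5,0,0.1],[0,0,0],8.78],[[1.5,0.1,0],[0,0,0],8.78],[[1.5,0,0],[0,0,0],8.78],[[0,0,0],[0,0,0],8.78]]'; python3 -m crank '[[[1.0,0,0],[0,0,0],8.78],[[0.8,0,0],[0,0,0],8.78],[[0,0,0],[0,0,0],8.78]]'
cat > l3.py <<'E'
from h import *
import sys
n,u0,v0=sys.argv[1],int(sys.argv[2]),int(sys.argv[3])
snap('scene',f'pics/s{n}.png'); s=load(f'pics/s{n}.npz')
c=cv2.resize(s['pixels'][v0:v0+60,u0:u0+40,::-1].astype(float),None,fx=9.5,fy=9.5,interpolation=2)
g=255*np.clip(c/255.*1.2,0,1)**.5; h=np.clip((c-15)*4,0,255)
for q in (g,h):
  for i in range(0,40,4): cv2.putText(q,str(u0+i),(int(i*9.5),8),0,.3,(0,255,255))
  for i in range(0,60,4): cv2.putText(q,str(v0+i),(0,int(i*9.5)+8),0,.3,(0,255,255))
cv2.imwrite(f'pics/j{n}.png',np.hstack([g,h]).astype(np.uint8))
o=get_obs(); print(o['t'],o['ee_pos'].round(1),o['ft_force'].round(1),o['width'].round(1))
E
python3 l3.py 11 225 125; python3 tgt.py 28
```

```text
t: 12.12
ee_pos: [523.8, 20.1, 189.9]
orientation: [-1.284, 1.641, 0.911]
ft_force: [0.1, 0.3, 0.2]
width: 87.7
t: 12.5
ee_pos: [522.3, 13.9, 174.1]
orientation: [-1.284, 1.639, 0.91]
ft_force: [-0.1, -0.4, -0.5]
width: 87.7
[525.95  23.7  200.65] [-0.12007271 -0.36460841 -0.92338684] [ 0.17548385  0.90767507 -0.38122353]
t 12.55 pos [522.7  14.  174.5] q [ 0.2   0.44  1.8  -0.38  1.14 -0.96] w 87.4 F [0.  0.7 0.3]
turn [-0.2 -0.   0. ] | now-axes cm [-0.   -0.   -0.06] | target-axes cm [-0.   -0.   -0.06]Traceback (most recent call last):
  File "l3.py", line 11, in <module>
    o=get_obs(); print(o['t'],o['ee_pos'].round(1),o['ft_force'].round(1),o['width'].round(1))
                                                                          ^^^^^^^^^^^^^^^^
AttributeError: 'float' object has no attribute 'round'
```

View pics/j11.png

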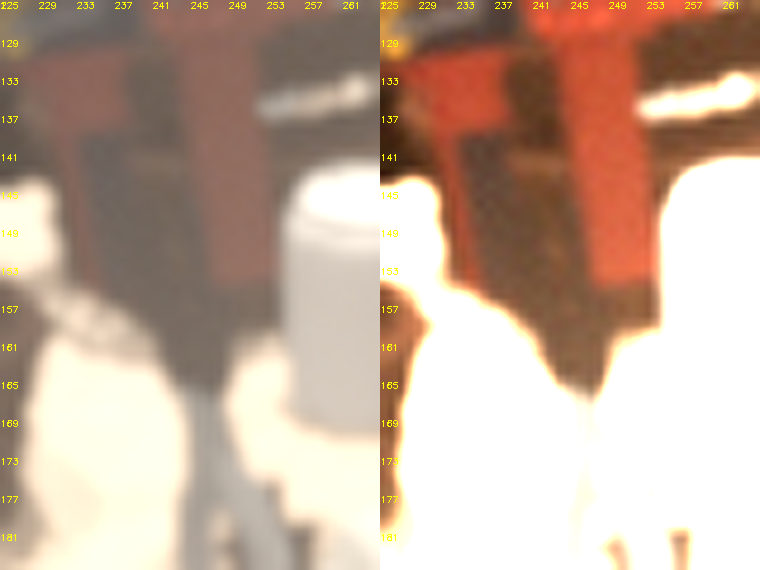

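```bash
sed -i "s/o\['width'\].round(1)/round(o['width'],1)/" l3.py; python3 -m crank '[[[0,0,0],[0,0,0],7.5],[[0,0,0],[0,0,0],6.6],[[0,0,0],[0,0,0],6],[[0,0,0],[0,0,0],5.7],[[0,0,0],[0,0,0],5.4]]'; python3 -m crank '[[[0,0,0],[0,0,0],5.4],[[0,0,0],[0,0,0],5.4]]'; python3 l3.py 12 225 125
```

```text
t: 13.18
ee_pos: [524.6, 15.1, 176.4]
orientation: [-1.285, 1.634, 0.907]
ft_force: [-0.6, 5.5, 12.5]
width: 55.2
t: 13.42
ee_pos: [524.9, 15.1, 176.6]
orientation: [-1.285, 1.633, 0.907]
ft_force: [0.8, 5.2, 11.5]
width: 54.7
13.475 [524.8  15.1 176.6] [ 0.8  6.1 12.2] 54.3
```

View pics/j12.png

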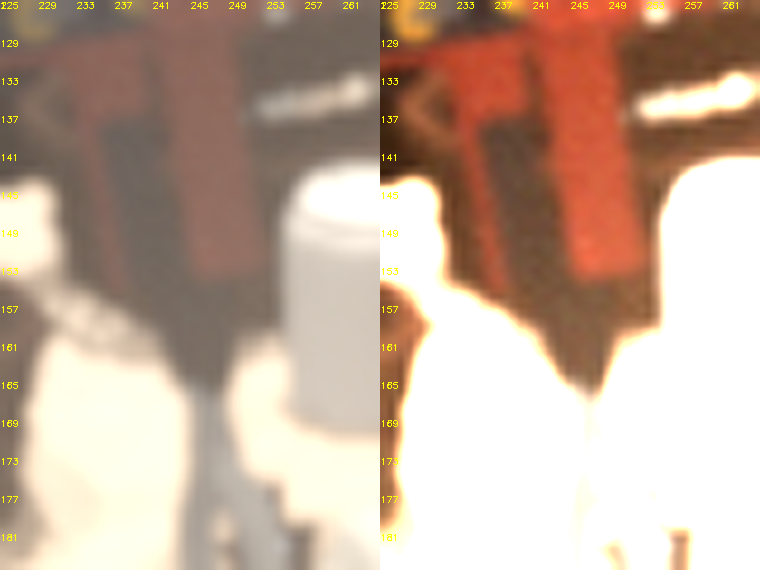

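```bash
python3 -m crank '[[[-0.5,0,0],[0,0,0],5.4],[[-1,0,0],[0,0,0],5.4],[[-1.5,0,0],[0,0,0],5.4],[[-2,0,0],[0,0,0],5.4],[[0,0,0],[0,0,0],5.4]]'; python3 l3.py 13 225 125
```

```text
t: 14.1
ee_pos: [529.9, 33.1, 222.4]
orientation: [-1.285, 1.635, 0.908]
ft_force: [-0.6, -0.7, -1.9]
width: 54.2
14.15 [529.2  32.7 221.5] [-0.3 -0.  -2.6] 54.2
```

View pics/j13.png

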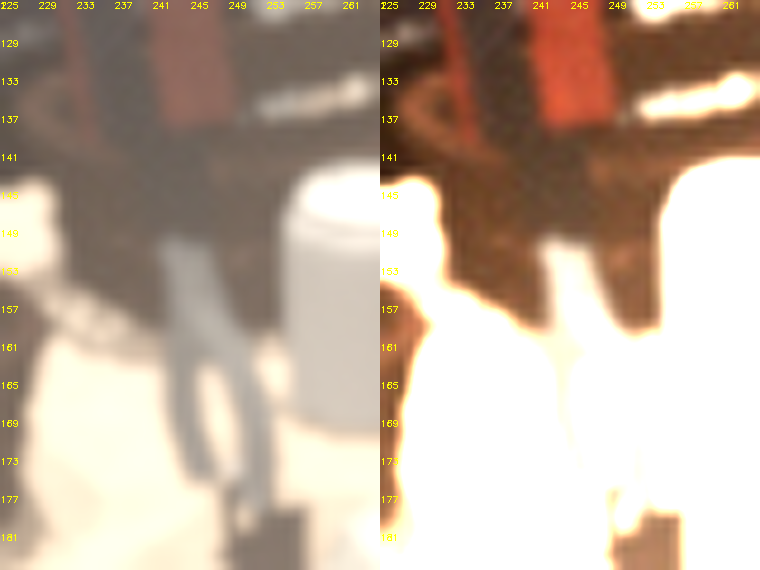

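```bash
python3 -m crank '[[[-2,0,0],[0,0,0],5.4],[[-2,0,0],[0,0,0],5.4],[[0,0,0],[0,-8,-2],5.4],[[0,0,0],[0,-8,-2],5.4],[[0,0,0],[5,-6.5,0],5.4]]'; python3 -c "
from h import *
plan([524,-20,248],73)"
```

```text
t: 14.78
ee_pos: [532.5, 46.7, 257.4]
orientation: [-1.01, 1.307, 0.979]
ft_force: [-0.4, 0.4, -1.8]
width: 54.1
t 14.775 pos [532.5  46.7 257.4] q [ 0.07  0.24  1.82 -0.    1.06 -1.22] w 54.1 F [-0.4  0.4 -1.8]
turn [0.7 0.4 1.6] | shift now-axes cm [ 0.93 -1.02 -6.65] | shift target-axes cm [ 0.94 -1.13 -6.62]
tool axes x,y,z: [[0.03, -0.0, -1.0], [-0.96, 0.28, -0.03], [0.28, 0.96, 0.01]]
```

```bash
python3 -m crank '[[[0,0,-2.5],[0.7,0.4,1.6],5.6],[[0.2,-0.5,-2.5],[0,0,0],5.6],[[0.7,-0.6,-1.6],[0,0,0],5.7],[[0,0,0],[0,0,0],5.7],[[0,0,0],[0,0,0],5.7]]'; python3 l2.py 14; python3 l3.py 14b 235 130
```

```text
t: 15.4
ee_pos: [525.1, -19.1, 248.5]
orientation: [-0.992, 1.336, 0.988]
ft_force: [-0.5, 0.4, -3.0]
width: 56.8
t 15.4 pos [525.1 -19.1 248.5] q [-0.06  0.25  1.82 -0.    1.07 -1.33] w 56.8 F [-0.5  0.4 -3. ]
turn [ 0.1 -0.2  0. ] | shift now-axes cm [ 0.05 -0.14 -0.15] | shift target-axes cm [ 0.05 -0.14 -0.15]
tool axes x,y,z: [[-0.0, -0.0, -1.0], [-0.96, 0.29, -0.0], [0.29, 0.96, -0.0]]
15.5 [525.2 -18.8 248.8] [-0.3 -0.4 -2.1] 57.2
```

View pics/j14.png

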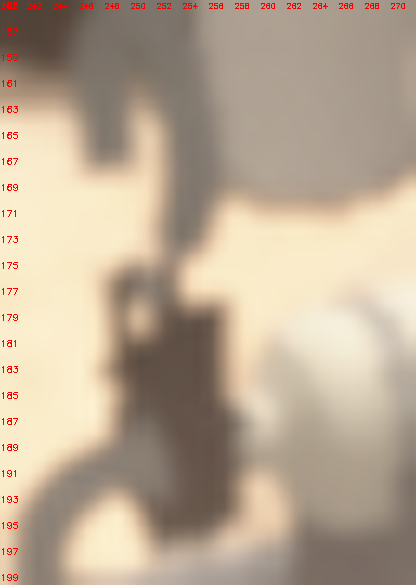

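View pics/j14b.png

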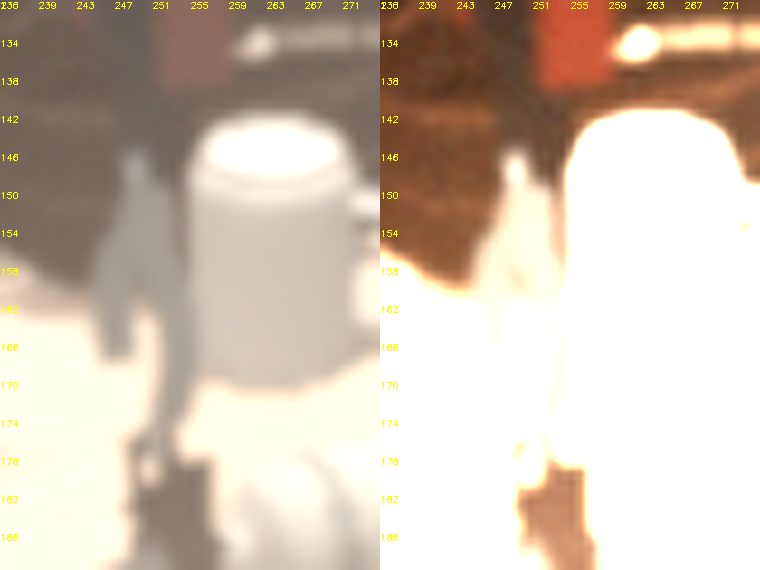

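Run:
```python
from fit import *
s=load('pics/s14.npz'); o=get_obs()
for hh in (8,14): fit(s,o,(247.6,167.4),(253.6,174.1),half=24,h=hh)
fit(s,o,(247.6,167.4),(253.6,174.1),half=24,h=11,yaw=True)
print([proj(s,np.array([527.5,-20,108])+np.array([.292,.956,0])*y).round(1) for y in(13.5,-13.5,16.5,-16.5)])
```

```text
pitch,roll deg [-0.8  3.3] lat,dh [-0.4 -2.9] yaw -0.0 res px [-0.06  0.12  0.04 -0.22]
tips L,R,mid [532.4  11.2 130.5] [518.6 -34.7 127.8] [525.5 -11.7 129.1]
pitch,roll deg [-1.6  1.8] lat,dh [-0.8 -6.7] yaw -0.0 res px [-0.08  0.22  0.04 -0.45]
tips L,R,mid [529.8   8.1 131.9] [515.9 -37.8 130.5] [522.8 -14.8 131.2]
pitch,roll deg [-1.3  2.5] lat,dh [-0.6 -4.7] yaw -0.5 res px [-0.01  0.17 -0.02 -0.33]
tips L,R,mid [531.2   9.5 131.2] [516.9 -36.3 129.3] [524.1 -13.4 130.3]
[array([251.2, 175.7]), array([254.6, 178.9]), array([250.8, 175.3]), array([255. , 179.3])]
```

```bash
python3 -m crank '[[[0,-0.55,0],[0,3,0],5.7],[[0.5,0,0],[0,0,0],5.7],[[0.5,0,0],[0,0,0],5.7],[[0,0,0],[0,0,0],5.7],[[0,0,0],[0,0,0],5.7]]'; python3 l2.py 15
```

```text
t: 16.12
ee_pos: [530.1, -21.7, 238.8]
orientation: [-1.024, 1.379, 0.968]
ft_force: [-0.5, 0.3, -2.0]
width: 57.2
t 16.125 pos [530.1 -21.7 238.8] q [-0.03  0.27  1.82 -0.06  1.07 -1.28] w 57.2 F [-0.5  0.3 -2. ]
turn [ 0.1 -3.2  0. ] | shift now-axes cm [-0.92  0.41 -0.1 ] | shift target-axes cm [-0.92  0.41 -0.05]
tool axes x,y,z: [[-0.02, -0.05, -1.0], [-0.96, 0.29, -0.0], [0.29, 0.96, -0.06]]
```

View pics/j15.png

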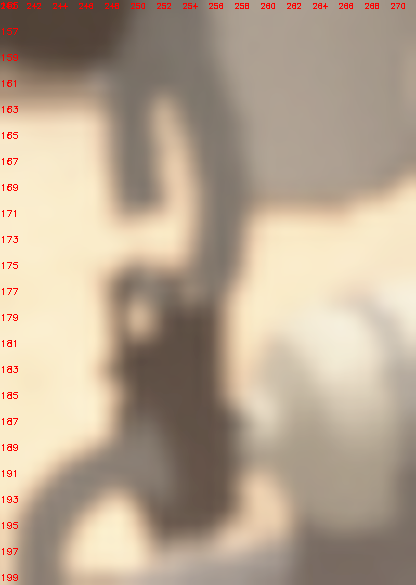

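```bash
python3 -m crank '[[[0.5,0.15,0.03],[0,0,0],5.8],[[0.5,0,0.03],[0,0,0],5.8],[[0.5,0,0.03],[0,0,0],5.8],[[0,0,0],[0,0,0],5.8]]'; python3 l2.py 16
```

```text
t: 16.68
ee_pos: [528.5, -21.1, 223.3]
orientation: [-1.024, 1.38, 0.968]
ft_force: [-0.0, -0.2, -1.2]
width: 58.2
t 16.675 pos [528.5 -21.1 223.3] q [-0.03  0.29  1.83 -0.06  1.04 -1.28] w 58.2 F [-0.  -0.2 -1.2]
turn [ 0.1 -3.2  0. ] | shift now-axes cm [-2.47  0.25 -0.2 ] | shift target-axes cm [-2.47  0.25 -0.06]
tool axes x,y,z: [[-0.02, -0.05, -1.0], [-0.96, 0.29, 0.0], [0.29, 0.96, -0.06]]
```

View pics/j16.png

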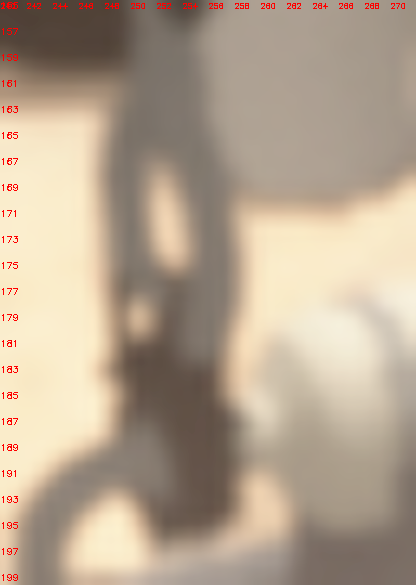

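```bash
python3 -m crank '[[[0.4,0,0.02],[0,0,0],5.8],[[0.4,0,0.02],[0,0,0],5.8],[[0,0,0],[0,0,0],5.8]]'; python3 -m crank '[[[0.4,0,0.02],[0,0,0],5.8],[[0.3,0,0.02],[0,0,0],5.8],[[0,0,0],[0,0,0],5.8]]';  python3 l2.py 17
```

```text
t: 17.1
ee_pos: [529.6, -21.4, 216.5]
orientation: [-1.025, 1.378, 0.967]
ft_force: [0.4, -1.1, 5.8]
width: 58.1
t: 17.48
ee_pos: [528.3, -21.4, 208.3]
orientation: [-1.024, 1.38, 0.968]
ft_force: [-0.2, 0.3, -2.6]
width: 58.4
t 17.475 pos [528.3 -21.4 208.3] q [-0.03  0.31  1.84 -0.06  1.   -1.27] w 58.4 F [-0.2  0.3 -2.6]
turn [ 0.2 -3.2  0. ] | shift now-axes cm [-3.96  0.23 -0.26] | shift target-axes cm [-3.97  0.23 -0.03]
tool axes x,y,z: [[-0.02, -0.05, -1.0], [-0.96, 0.29, -0.0], [0.29, 0.96, -0.06]]
```

View pics/j17.png

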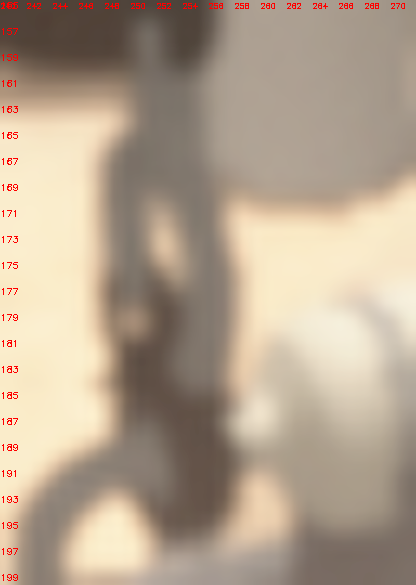

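```bash
python3 -m crank '[[[0.3,0,0.02],[0,0,0],5.4],[[0,0,0],[0,0,0],5.0],[[0,0,0],[0,0,0],4.8],[[0,0,0],[0,0,0],4.6],[[0,0,0],[0,0,0],4.6]]'; python3 l2.py 18;  python3 -m crank '[[[0,0,0],[0,0,0],4.4],[[0,0,0],[0,0,0],4.4]]'; python3 -m crank '[[[0,0,0],[0,0,0],4.2],[[0,0,0],[0,0,0],4.2]]'; python3 -m crank '[[[0,0,0],[0,0,0],4.0],[[0,0,0],[0,0,0],4.0]]'
```

```text
t: 18.15
ee_pos: [529.3, -22.0, 206.7]
orientation: [-1.026, 1.379, 0.967]
ft_force: [-1.7, -5.0, 6.5]
width: 46.3
t 18.15 pos [529.3 -22.  206.7] q [-0.03  0.31  1.85 -0.07  1.   -1.27] w 46.3 F [-1.7 -5.   6.5]
turn [ 0.2 -3.2  0.1] | shift now-axes cm [-4.13  0.33 -0.24] | shift target-axes cm [-4.13  0.34 -0.01]
tool axes x,y,z: [[-0.01, -0.05, -1.0], [-0.96, 0.29, -0.0], [0.29, 0.96, -0.06]]
t: 18.45
ee_pos: [529.6, -22.2, 207.0]
orientation: [-1.027, 1.379, 0.966]
ft_force: [-2.4, -6.3, 9.0]
width: 44.5
t: 18.7
ee_pos: [529.8, -21.7, 207.0]
orientation: [-1.026, 1.378, 0.966]
ft_force: [-1.0, -3.0, 7.7]
width: 42.4
t: 18.95
ee_pos: [529.8, -21.6, 207.0]
orientation: [-1.026, 1.378, 0.966]
ft_force: [-1.1, -2.9, 7.0]
width: 40.3
```

View pics/j18.png

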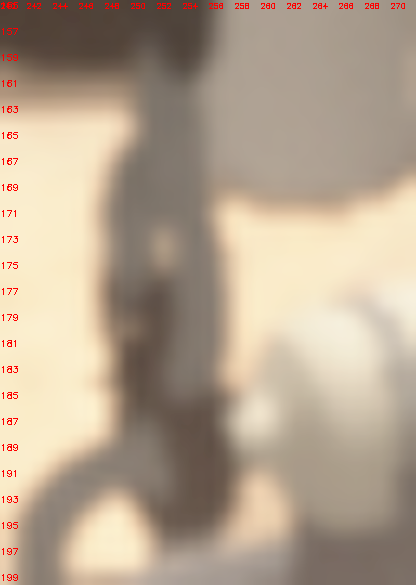

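```bash
for w in 1; do python3 -m crank '[[[0,0,0],[0,0,0],3.85],[[0,0,0],[0,0,0],3.85]]'; python3 -m crank '[[[0,0,0],[0,0,0],3.7],[[0,0,0],[0,0,0],3.7]]'; python3 -m crank '[[[0,0,0],[0,0,0],3.6],[[0,0,0],[0,0,0],3.6]]'; done; python3 -c "
from h import *
print(get_obs())"; python3 l2.py 19
```

```text
t: 19.2
ee_pos: [529.9, -21.4, 207.0]
orientation: [-1.026, 1.377, 0.966]
ft_force: [-0.3, -1.9, 6.2]
width: 38.7
t: 19.45
ee_pos: [529.9, -21.1, 206.8]
orientation: [-1.025, 1.377, 0.966]
ft_force: [0.5, -1.2, 5.5]
width: 37.3
t: 19.7
ee_pos: [529.9, -21.2, 206.8]
orientation: [-1.025, 1.377, 0.966]
ft_force: [0.1, -2.5, 7.6]
width: 36.5
{'t': 19.7, 'qpos': array([-0.03109832,  0.31098005,  1.84508448, -0.06403796,  0.99741066,
       -1.27261818]), 'qvel': array([-7.98778858e-04,  8.39979682e-05, -1.08147393e-03,  7.94831730e-04,
        2.09776311e-04,  8.91569375e-04]), 'joint_torque': array([ 1.13607880e+00, -4.19466341e+01, -2.31714445e+01,  7.65330680e-01,
       -1.94405266e-01,  2.42064963e-02]), 'ee_pos': array([529.89765797, -21.23285835, 206.84161987]), 'orientation': array([-1.02526963,  1.37715114,  0.96610901]), 'ft_force': array([ 0.0995051 , -2.50213984,  7.57469093]), 'moment': array([-0.76033355,  0.23903427,  0.05145423]), 'width': 36.48786116189216}
t 19.7 pos [529.9 -21.2 206.8] q [-0.03  0.31  1.85 -0.06  1.   -1.27] w 36.5 F [ 0.1 -2.5  7.6]
turn [ 0.1 -3.1  0.2] | shift now-axes cm [-4.11  0.37 -0.32] | shift target-axes cm [-4.12  0.38 -0.09]
tool axes x,y,z: [[-0.01, -0.05, -1.0], [-0.96, 0.29, -0.0], [0.29, 0.96, -0.05]]
```

View pics/j19.png

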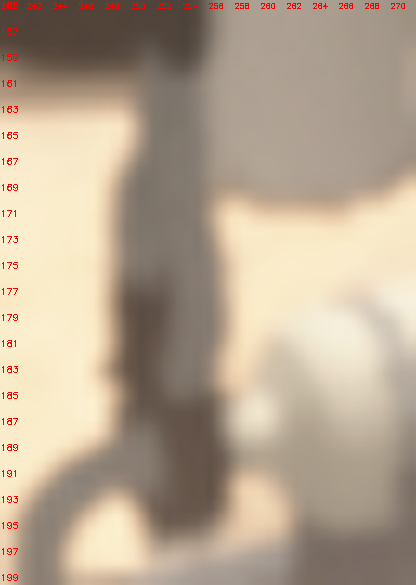

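```bash
f='width|force'; python3 -m crank '[[[0,0,0],[0,0,0],3.5],[[0,0,0],[0,0,0],3.5]]'|egrep $f; python3 -m crank '[[[0,0,0],[0,0,0],3.4],[[0,0,0],[0,0,0],3.4]]'|egrep $f; python3 -m crank '[[[0,0,0],[0,0,0],3.32],[[0,0,0],[0,0,0],3.32]]'|egrep $f; python3 -m crank '[[[0,0,0],[0,0,0],3.25],[[0,0,0],[0,0,0],3.25]]'|egrep $f; python3 l2.py 20
```

```text
ft_force: [-1.6, -2.9, 8.0]
width: 35.5
ft_force: [-0.3, -2.6, 8.7]
width: 34.5
ft_force: [-1.1, -3.0, 9.4]
width: 33.5
ft_force: [-1.0, -3.2, 11.6]
width: 32.7
t 20.75 pos [530.4 -21.5 207.6] q [-0.03  0.31  1.84 -0.06  1.   -1.27] w 32.7 F [-1.  -3.2 11.6]
turn [ 0.2 -3.1  0.3] | shift now-axes cm [-4.03  0.42 -0.3 ] | shift target-axes cm [-4.04  0.44 -0.08]
tool axes x,y,z: [[-0.01, -0.05, -1.0], [-0.96, 0.29, -0.0], [0.29, 0.96, -0.05]]
```

View pics/j20.png

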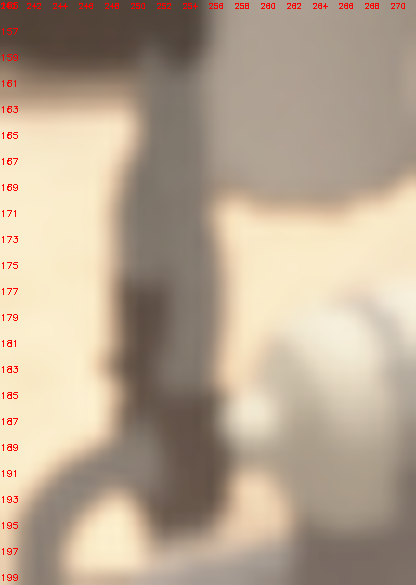

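```bash
f='width|force'; python3 -m crank '[[[0,0,0],[0,0,0],3.18],[[0,0,0],[0,0,0],3.18]]'|egrep $f; python3 -m crank '[[[0,0,0],[0,0,0],3.12],[[0,0,0],[0,0,0],3.12]]'|egrep $f; python3 -m crank '[[[0,0,0],[0,0,0],3.06],[[0,0,0],[0,0,0],3.06]]'|egrep $f
```

```text
ft_force: [-0.1, -2.6, 12.2]
width: 32.3
ft_force: [-1.2, -3.2, 12.2]
width: 32.1
ft_force: [-1.2, -3.0, 12.8]
width: 31.6
```

```bash
f='width|force'; python3 -m crank '[[[0,0,0],[0,0,0],3.5],[[0,0,0],[0,0,0],4.2],[[0,0,0],[0,0,0],5.0],[[0,0,0],[0,0,0],5.5],[[0,0,0],[0,0,0],5.5]]'|egrep $f; python3 l2.py 21
```

```text
ft_force: [-0.1, -0.1, -1.9]
width: 55.2
t 22.175 pos [528.7 -21.1 205.5] q [-0.03  0.31  1.85 -0.06  1.   -1.27] w 55.2 F [-0.1 -0.1 -1.9]
turn [ 0.1 -3.2  0. ] | shift now-axes cm [-4.24  0.26 -0.3 ] | shift target-axes cm [-4.25  0.26 -0.07]
tool axes x,y,z: [[-0.02, -0.05, -1.0], [-0.96, 0.29, -0.0], [0.29, 0.96, -0.06]]
```

View pics/j21.png

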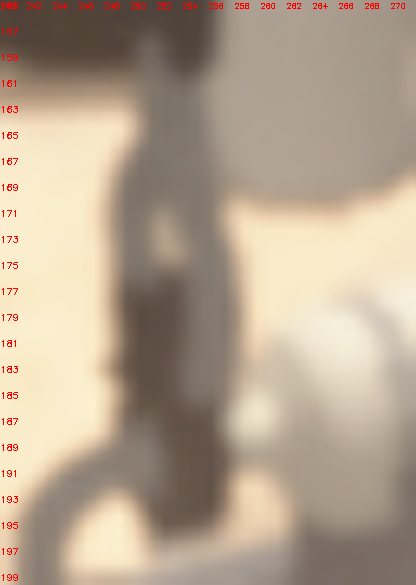

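```bash
python3 -m crank '[[[-0.5,0,-0.03],[0,0,0],5.5],[[-1,0,-0.06],[0,0,0],5.5],[[-1.5,0,-0.09],[0,0,0],5.5],[[-2,0,-0.12],[0,0,0],5.5],[[0,0,0],[0,0,0],5.5]]'; python3 l2.py 22;python3 -c "
from h import *
a=load('pics/s22.npz')['pixels'];b=load('pics/s5.npz')['pixels']
j=np.hstack([cv2.resize(x[170:200,238:266,::-1],None,fx=14,fy=14,interpolation=2) for x in (b,a)]);cv2.imwrite('pics/j22c.png',j)"
```

```text
t: 22.85
ee_pos: [530.1, -21.4, 258.3]
orientation: [-1.026, 1.375, 0.965]
ft_force: [0.4, -0.1, -3.6]
width: 54.7
t 22.85 pos [530.1 -21.4 258.3] q [-0.03  0.25  1.8  -0.06  1.1  -1.28] w 54.7 F [ 0.4 -0.1 -3.6]
turn [ 0.1 -3.1  0.3] | shift now-axes cm [ 1.03  0.41 -0.02] | shift target-axes cm [ 1.03  0.41 -0.08]
tool axes x,y,z: [[-0.01, -0.05, -1.0], [-0.96, 0.29, -0.01], [0.29, 0.96, -0.05]]
```

View pics/j22c.png

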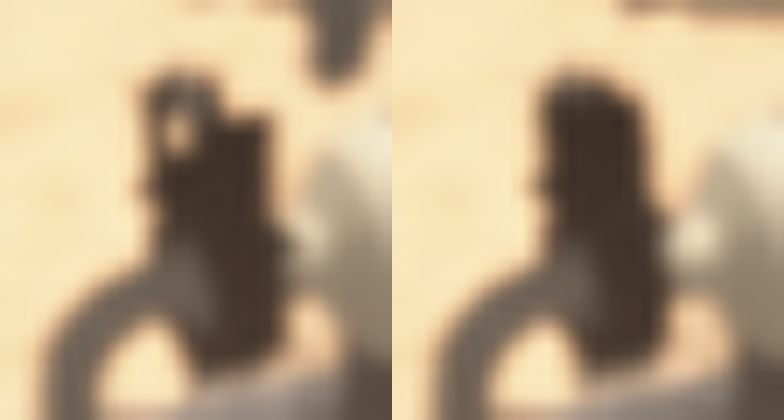

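View pics/j22.png

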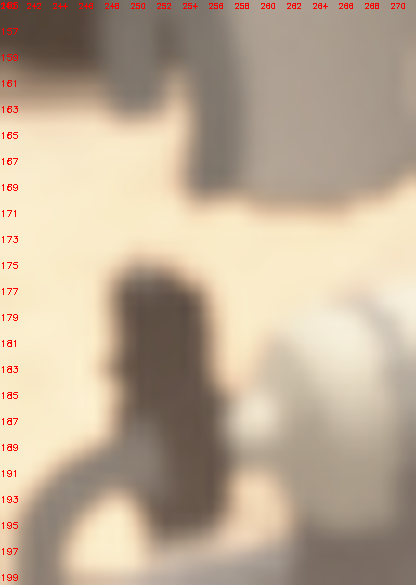

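```bash
python3 -c "
from h import *
t=load('pics/top0.npz');p=t['pixels'].max(2)
cv2.imwrite('pics/b.png',np.clip(cv2.resize(t['pixels'][80:235,90:190,::-1],None,fx=3.8,fy=3.8,interpolation=2)*1.8,0,255))
m=(p[160:230,96:185]<75).astype(np.uint8)
k,l,s,c=cv2.connectedComponentsWithStats(cv2.morphologyEx(m,cv2.MORPH_CLOSE,np.ones((7,7))))
i=1+np.argmax(s[1:,4]);print(s[i]);cs=cv2.findContours((l==i).astype(np.uint8),0,2)[0][0];r=cv2.minAreaRect(cs);print(r)
u,v=r[0][0]+96,r[0][1]+160
print(u,v,onz(t,u,v,75),onz(t,u,v,40))
for a in (100,178): print(onz(t,a,195,80))
"
```

```text
[   4   10   85   50 3479]
((46.0, 34.5), (49.0, 84.0), 90.0)
142.0 194.5 [541.99437794 293.06412232  75.        ] [549.97723093 304.01856461  40.        ]
[535.68605687 433.34969033  80.        ]
[542.06755903 169.72125654  80.        ][ WARN:0@0.074] global loadsave.cpp:1063 imwrite_ Unsupported depth image for selected encoder is fallbacked to CV_8U.
```

View pics/b.png

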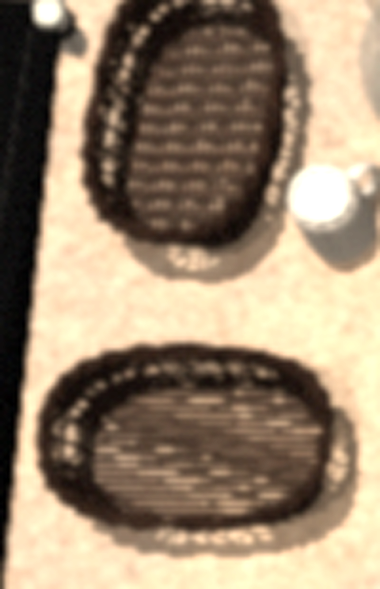

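```bash
python3 -m crank '[[[0,0,1],[0,0,0],4.5],[[0,0,3],[0,0,0],3.5],[[0,0,5],[0,-3,0],2.5],[[0,0,5],[0,0,0],2],[[0,0,5],[0,0,0],2]]'; python3 -m crank '[[[0,0,4],[0,0,0],2],[[0,0,3],[0,0,0],2],[[0,0,0],[10,0,0],2],[[0,0,0],[10,0,0],2],[[0,0,0],[10,0,0],2]]'; python3 -c "
from h import *
plan([541,245,260],0)"
```

```text
t: 23.52
ee_pos: [583.7, 162.2, 249.6]
orientation: [-0.992, 1.337, 0.988]
ft_force: [1.0, -0.2, -1.7]
width: 28.1
t: 24.15
ee_pos: [603.5, 228.0, 249.0]
orientation: [-0.587, 1.494, 0.583]
ft_force: [0.6, -0.0, -2.8]
width: 28.2
t 24.15 pos [603.5 228.  249. ] q [ 0.34  0.43  1.56 -0.    1.16 -0.4 ] w 28.2 F [ 0.6 -0.  -2.8]
turn [42.9 -0.2  0.2] | shift now-axes cm [-1.1   5.49 -3.43] | shift target-axes cm [-1.1   1.7  -6.25]
tool axes x,y,z: [[-0.0, -0.0, -1.0], [-0.68, 0.73, -0.0], [0.73, 0.68, -0.0]]
```

Fingers read 28 mm, so the pliers are at their stop and firmly held.

```bash
python3 -m crank '[[[0,0,0],[10,0,0],2],[[0,0,0],[10,0,0],2],[[0,0,0],[10,0,0],2],[[0,0,0],[10,0,0],2],[[0,1,-3],[3,0,0],2]]'; python3 -m crank '[[[0,0.7,-3],[0,0,9],2],[[0,0,0],[0,0,9],2],[[0,0,0],[0,0,9],2],[[0,0,0],[0,0,9],2],[[0,0,0],[0,0,9],2]]'; python3 -c "
from h import *
snap('scene','pics/s23.png');snap('top','pics/t23.png')
plan([541,255,97],0)"
```

```text
t: 24.78
ee_pos: [574.1, 235.9, 249.1]
orientation: [-0.001, 1.571, -0.004]
ft_force: [0.1, 0.9, -1.6]
width: 28.1
t: 25.4
ee_pos: [543.6, 242.7, 250.1]
orientation: [0.613, 1.482, 0.617]
ft_force: [-2.2, 0.4, -2.6]
width: 28.2
t 25.5 pos [542.6 241.  247.3] q [ 0.02  0.39  1.86  0.91  1.1  -0.5 ] w 28.0 F [-0.2 -0.4 -3.9]
turn [ -0.2  -0.3 -44.8] | shift now-axes cm [11.64 -9.6  -0.07] | shift target-axes cm [15.03  1.4  -0.16]
tool axes x,y,z: [[-0.0, 0.71, -0.71], [0.0, 0.71, 0.71], [1.0, -0.0, -0.01]]
```

View pics/s23.png

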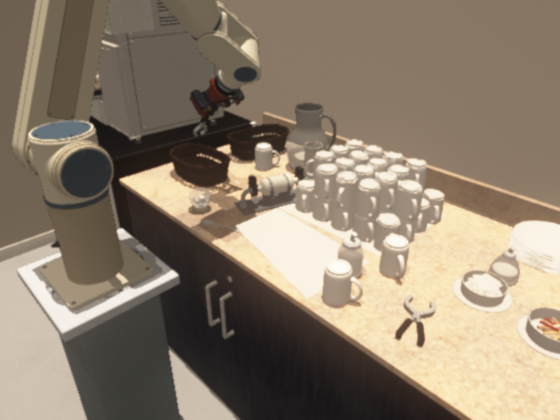

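```bash
python3 -m crank '[[[2.8,-0.9,0],[0,0,0],2],[[2.1,-2.1,0],[0,0,0],2],[[2.1,-2.1,0],[0,0,0],2],[[1.5,-1.5,0],[0,0,0],2],[[0,0,0],[0,0,0],2]]'; python3 -m crank '[[[1,-1,0],[0,0,0],2],[[0.7,-0.7,0],[0,0,0],2],[[0,0,0],[0,0,0],2]]'; python3 -c "
from h import *
snap('scene','pics/s24.png');s=load('pics/s24.npz')
cv2.imwrite('pics/j24.png',cv2.resize(s['pixels'][110:195,155:265,::-1],None,fx=6.5,fy=6.5,interpolation=2))
plan([541,255,97],0)"
```

```text
t: 26.12
ee_pos: [542.5, 256.4, 141.9]
orientation: [0.608, 1.488, 0.612]
ft_force: [-0.1, -0.4, -2.3]
width: 27.4
t: 26.5
ee_pos: [543.3, 255.6, 118.9]
orientation: [0.61, 1.485, 0.613]
ft_force: [0.0, -0.4, -2.1]
width: 27.9
t 26.55 pos [543.6 255.6 119.4] q [ 0.05  0.61  1.9   1.06  0.94 -0.75] w 27.6 F [ 0.7  0.6 -2.6]
turn [  0.1  -0.1 -44.8] | shift now-axes cm [ 1.55 -1.62 -0.26] | shift target-axes cm [ 2.24 -0.06 -0.26]
tool axes x,y,z: [[-0.0, 0.7, -0.71], [-0.0, 0.71, 0.7], [1.0, 0.0, -0.0]]
```

View pics/j24.png

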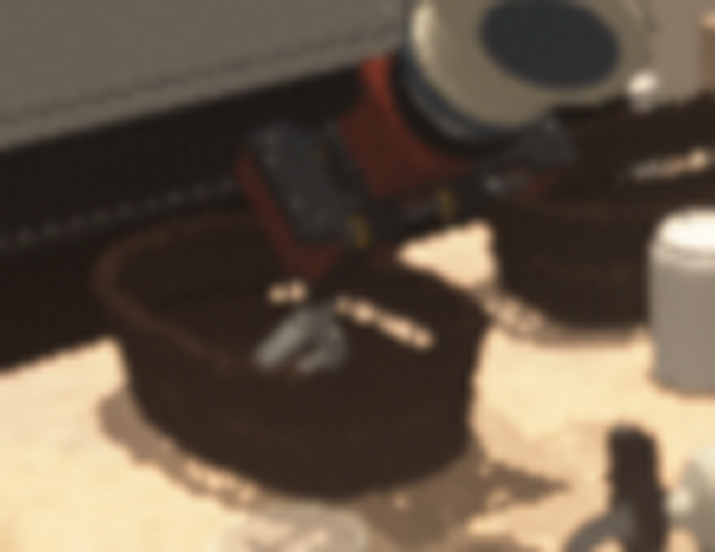

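```bash
python3 -m crank '[[[0.7,-0.7,0],[0,0,0],2],[[0.5,-0.5,0],[0,0,0],2],[[0,0,0],[0,0,0],2]]'; python3 -m crank '[[[0.3,-0.3,0],[0,0,0],2],[[0,0,0],[0,0,0],2]]'
```

```text
t: 26.92
ee_pos: [543.6, 255.6, 102.2]
orientation: [0.61, 1.484, 0.613]
ft_force: [-0.2, 0.6, -1.0]
width: 27.4
t: 27.18
ee_pos: [543.8, 255.6, 98.3]
orientation: [0.61, 1.483, 0.614]
ft_force: [0.1, 0.5, 0.7]
width: 27.1
```

```bash
python3 -m crank '[[[0,0,0],[0,0,0],4],[[0,0,0],[0,0,0],5.5],[[0,0,0],[0,0,0],6.5],[[0,0,0],[0,0,0],8],[[0,0,0],[0,0,0],8]]'; python3 -m crank '[[[0,0,0],[0,0,0],8],[[-1,0,0],[0,0,0],8],[[-2,0,0],[0,0,0],8],[[-2.5,0,0],[0,0,0],8],[[-3,0,0],[0,0,0],8]]'; python3 -c "
from h import *
snap('scene','pics/s25.png');s=load('pics/s25.npz')
cv2.imwrite('pics/j25.png',np.clip(cv2.resize(s['pixels'][110:195,155:265,::-1],None,fx=6.5,fy=6.5,interpolation=2).astype(float)*1.5,0,255).astype(np.uint8))
"
```

```text
t: 27.8
ee_pos: [543.8, 255.5, 98.5]
orientation: [0.61, 1.483, 0.614]
ft_force: [-0.3, 0.0, -0.3]
width: 74.2
t: 28.42
ee_pos: [543.8, 194.2, 159.9]
orientation: [0.609, 1.483, 0.613]
ft_force: [-0.5, 0.0, 0.7]
width: 80.2
```

View pics/j25.png

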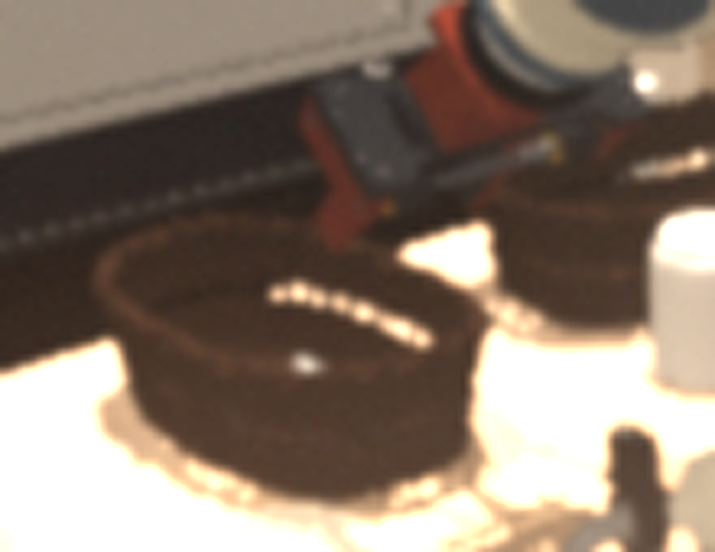

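```bash
python3 -m crank '[[[-3,1,0],[0,0,0],8],[[-3,3,0],[0,0,0],8],[[-3,3,0],[0,0,0],8],[[-3,1,0],[0,0,0],8],[[-3,-1,0],[0,0,0],8]]'; python3 -m crank '[[[-4,-3,0],[0,0,0],8],[[-4,-4,0],[0,0,0],8],[[-4,-4,0],[0,0,0],8],[[-4,-4,0],[0,0,0],8],[[0,0,0],[0,0,0],8]]'; python3 -c "
from h import *
snap('scene','pics/s26.png');snap('top','pics/t26.png');s=load('pics/s26.npz');t=load('pics/t26.npz')
a=cv2.resize(s['pixels'][130:220,160:290,::-1],None,fx=5,fy=5,interpolation=2);b=cv2.resize(t['pixels'][160:230,90:165,::-1],(450,450),interpolation=2)
cv2.imwrite('pics/j26.png',a);cv2.imwrite('pics/j26t.png',np.clip(b.astype(float)*2,0,255).astype(np.uint8))
"
```

```text
t: 29.1
ee_pos: [543.9, 139.1, 316.8]
orientation: [0.607, 1.481, 0.614]
ft_force: [0.2, 0.4, -0.5]
width: 80.0
t: 29.72
ee_pos: [544.7, -83.5, 322.2]
orientation: [0.612, 1.482, 0.609]
ft_force: [-0.6, 0.2, 0.3]
width: 80.2
```

View pics/t26.png

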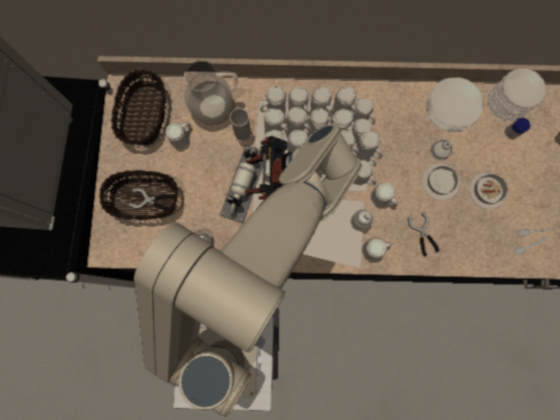

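View pics/j26t.png

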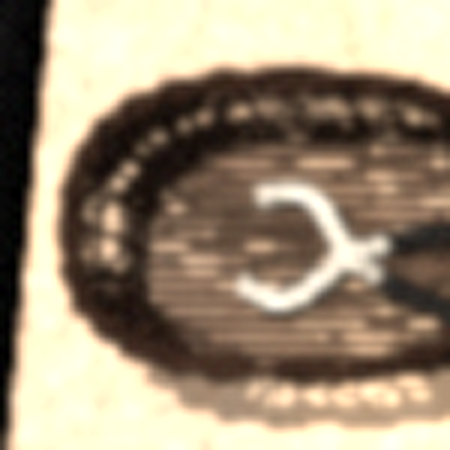

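View pics/j26.png

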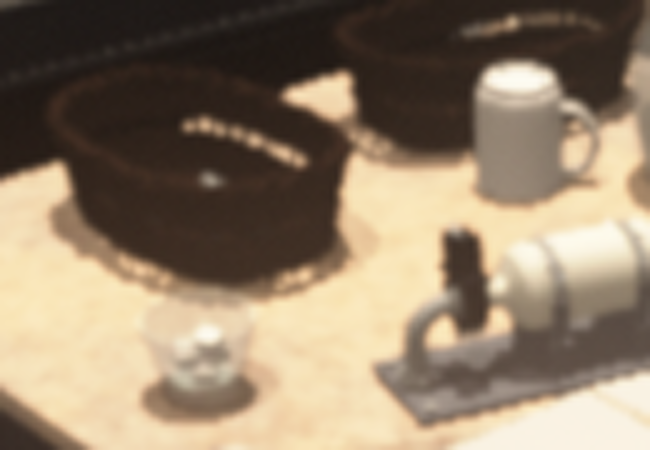

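```bash
python3 -m crank '[[[0,0,0],[0,0,0],8],[[0,0,0],[0,0,0],8]]'; python3 -c "
from workcell import *
print(close_job())"
```

```text
t: 30.08
ee_pos: [544.2, -78.4, 322.3]
orientation: [0.608, 1.484, 0.615]
ft_force: [0.4, -0.1, 0.5]
width: 79.8
the job is handed in; nothing more can be done
None
```

The clamp is shut and the pliers are lying in the basket beside the filter; I handed the job in at about 30 s of the 58 s. One thing went wrong on the way: the pliers dropped onto the clamp once before the squeeze.

**How it went**
- I picked the pliers up across the handles and they swung down. They hung about 18° off vertical, so I tilted the tool to straighten them.
- Over the ears I opened the fingers to 60 mm for more clearance. That was too loose: the pliers slid out, landed leaning on the clamp and its pipe, and I took hold of them again at that angle. The clamp looked unchanged afterwards.
- On the second approach a tip touched the top of an ear briefly (about 6 N on the wrist), then slipped past.
- I squeezed in small steps down to about 31.5 mm over the handles. I saw no clear jump at the click, only the resistance rising from about 32.5 mm. The fingers were limited to 30 N, below the 45 N per handle that would crack the plastic.

**Last checks**
- **Clamp:** after the pliers were opened and lifted off, the scene camera showed the ears together with no gap, and it was the same at the end.
- **Pliers:** they lie open in the basket, inside the rim.
- **Robot:** it is clear of everything, with about zero wrist force.
- **Bystanders:** the sugar bowl showed in place in the scene picture. I did not compare the sugar jar and the teaspoon with the first pictures; the arm hid the teaspoon's place from the top camera at the end.

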